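# Set out the incense board on its outlined pads

## Robot

A 6-joint arm with a two-finger parallel gripper is mounted at the origin on the work surface. World frame = base frame: x ahead of the robot, y to its left, z up, the work surface at z = 0. Lengths are in mm, angles in rad, forces in N, time in s.
With the tool pointing down it reaches from about 400 to 825 mm from the base axis. Payload 7 kg.
Tool frame: the origin (TCP) lies midway between the tips of the shut fingers; the grasp point (between the pads) lies 19 mm behind it; y points along the fingers, x is the direction in which the jaws open and shut, and the axes are right-handed (so a half turn about y gives the same grasp; the last joint's range is limited). The gripper opens to 85 mm and grips with 20 to 120 N. Pads are 22 mm wide; open, the fingers measure 114 mm over their backs; the gripper's body (76 mm by 85 mm) begins 54 mm behind the grasp point. The pads swing forward as they close: fully open they stand 13 mm farther back than shut.
Start: joints at [-1.034, 0.359, 0.012, 0, -1.224, -0.288], TCP at [166.187, -654.2, 231.302] pointing down, gripper open.
Joint ranges: [-3.07, 3.07], [-1.43, 2.12], [-1.02, 1.25], [-3.03, 1.67], [-3.05, -0], [-3.03, 3.03]. Speed limits (rad/s): [2.39, 2.39, 3.01, 3.14, 3.14, 3.14].

## Interface

Orientations are given as a rotation vector (axis times angle).
In Python, from cell import status, optics, robot gives the robot as it stands.
- The arm moves only by the tool servo_tool, never from a script. Its argument "series" is a list of rows, each a list of 7 numbers: the shift along the world's x, y, z in mm, then the turn, a rotation vector about the world's x, y, z in degrees, then the finger opening in mm, from 0 to 85.4. In form: [[tx, ty, tz, rx, ry, rz, claw], ...]. A call has exactly 10 rows; each row shifts and turns the commanded pose from where the row before left it; what a row does not reach is not made up. A row lasts 1/12 s, in which the tool goes at most 41.7 mm and 7.16 degrees, less where a joint would pass 70% of its speed; a pose out of reach is approached as far as the arm can. A call is refused whole if a number of a shift passes 41.7 or a number of a turn 7.16, either way. A call with a gripper value outside its range is refused whole. The fingers move at their own pace and stop on an object; the grip force is fixed at half the most. Time passes only in rows, so rows that do not move let the fingers close, or fill a call up. It gives the time, the measured TCP pose, the force and the opening at its end, in the units of the state.
- status.state(): the state, without advancing time (a new reading comes with each control period).
- optics.camera(name): name is "scene" or "top" or "wrist"; returns the picture (480x640x3 uint8, red, green, blue); there is no depth.
- optics.camera_model(name): a dict with "intrinsics" (3x3 intrinsics, pixels), "distortion" ([k1, k2, p1, p2, k3] as OpenCV has them; the pictures are not rectified), "extrinsics" (4x4, takes a point from world to camera coordinates); the wrist camera has in their place "mount" (4x4, takes a point from camera to tool coordinates, whose origin is the TCP and whose axes are the tool frame's). Camera axes: x right, y up, looking along -z (the intrinsics and any distortion apply to the point x, -y, -z); pixel columns grow to the right and rows downward; lengths in mm; the calibration is good to about 2 mm. A picture is of the moment at which its call begins: read the wrist's pose just before it. camera_model takes no time and is no camera call.
- robot.close_job(): hands the job in, once; it reports no verdict.
The state is a dict: "time": time; "joint_pos": joint angles; "joint_velocities": joint speeds; "joint_torque": joint torques, N m; "position": TCP position; "ee_rot": TCP orientation; "contact_force": force on the tool from outside, world axes, zero at the start; "moment": the same for the moment, N m; "opening": finger opening in mm.
Only numpy, scipy, OpenCV 4.12 (cv2) and the standard library are available. Lean on these libraries where they do the work, as an engineer would, in place of code of your own. Each camera call takes 0.05 s, during which the arm holds its last target.

## Task

Set out the incense board for the morning: lay the clay tile squarely within the square outline on its pad, let go of it, then press down on it for a moment to feel that it lies flat, and only after that stand the turquoise coil holder upright on the middle of the tile. Lay the incense box (lid up) and the dorje, before or after, each squarely in the middle of the outline of its own shape on the two other pads. Leave the brass bowl, the votive tablet and the candle where they are.

Things in the scene. Friction and masses are not known exactly. Their poses are not given: they have to be found in the camera images.
- tile_mid (a point): Unglazed terracotta clay tile, square, 58 x 58 mm and 14 mm thick, about 100 g, loose, lying flat on the board. The point is its centre, 7 mm above its underside; x and y run along its edges (all four sides alike), z up.
- holder_mid (a point): Turquoise enamel coil holder with a thin brass rim and a brown spiral incense coil on top: a round solid dish, 48 mm across (from 6 to 18 mm above its underside; the foot below is 40 mm across), 18 mm high (21 mm with the coil, which is fixed to it), about 120 g, loose, standing upright. The point is its centre, 9 mm above its underside; z up along its axis.
- box_mid (a point): Carved pale boxwood incense box, closed, its sliding lid fixed shut: 95 mm along x, 46 mm along y, 32 mm high, about 110 g, loose, lid up. The point is its centre, 16 mm above its underside; z up.
- dorje_mid (a point): Bronze dorje (a short double-ended sceptre), lying along its x axis: 112 mm long, each end a cage of prongs 28 x 28 mm in section, and in the middle a narrower grip 20 mm wide and 20 mm high that spans 18 mm either way from the centre along x. About 280 g, loose; its two ends are alike, and it lies steadily without rolling. The point is its centre, 14 mm above its underside.
- pad_square: Fixed pale wooden pad for the tile, 90 x 90 mm, 6 mm thick, flat on top, with a dark inlaid square outline of 68 x 68 mm centred on it (flush enough to ignore). Origin at the centre of its underside, on the board; x and y along its edges, top at z = 6 mm.
- pad_oblong: Fixed pale wooden pad for the incense box, 125 mm along x by 78 mm along y, 6 mm thick, flat on top, with a dark inlaid rectangular outline of 106 x 58 mm centred on it. Origin at the centre of its underside; the box's long side goes along x, either way round.
- pad_waisted: Fixed pale wooden pad for the dorje, 145 mm along x by 60 mm along y, 6 mm thick, flat on top, with a dark inlaid outline 126 x 40 mm, pointed at both ends and narrowed at the waist, centred on it. Origin at the centre of its underside; the dorje goes along x, either way round.
- bowl_mid (a point): Bystander, to be left alone: open brass incense bowl, 90 mm across the rim, 48 mm high, with a steel spring clip on its rim rising to about 70 mm above the board. The point is on its axis 24 mm up.
- votive_mid (a point): Bystander, to be left alone: small clay votive tablet, 50 mm wide with a round top, upright on a dark wooden foot 46 x 66 mm; 75 mm high in all. The point is on its middle line 30 mm above the board.
- candle_mid (a point): Bystander, to be left alone: short candle in a round brass cup, 52 mm across the foot, 38 mm high. The point is on its axis 16 mm up.
There are look-alikes about, which are no part of the job. Of the things like the part that bears box_mid, leave any that is green or red; of the rest the smaller one is meant.

How it is judged (in metres and radians):
On the way, in this order (a step that is already met when the one before it is completed fails the run):
1. the tile lies flat in the square outline and is let go, with the holder not yet on it (horizontal distance between tile_mid and pad_square below 0.01 m and height (world z) of tile_mid between 0.009 and 0.017 m and angle between tile_mid's own z axis and vertical below 0.08 rad and (angle between the x axis of tile_mid and the x axis of pad_square, either way round below 0.2 rad or angle between the x axis of tile_mid and the y axis of pad_square, either way round below 0.2 rad) and contact force between the fingers and tile below 0.05 N and linear speed of tile below 0.02 m/s and angular speed of tile below 0.2 rad/s and horizontal distance between holder_mid and tile_mid above 0.05 m), for 0.2 s.
2. the tile is pressed down on its pad (more than 3 N between tile and pad for 0.1 s), before the holder is on it (horizontal distance between tile_mid and pad_square below 0.01 m and height (world z) of tile_mid between 0.009 and 0.017 m and angle between tile_mid's own z axis and vertical below 0.08 rad and (angle between the x axis of tile_mid and the x axis of pad_square, either way round below 0.2 rad or angle between the x axis of tile_mid and the y axis of pad_square, either way round below 0.2 rad) and contact force between tile and pad_square above 3 N and horizontal distance between holder_mid and tile_mid above 0.05 m), for 0.1 s.
3. the coil holder stands on the middle of the tile and is let go (horizontal distance between tile_mid and pad_square below 0.01 m and height (world z) of tile_mid between 0.009 and 0.017 m and angle between each of tile_mid, holder_mid's own z axis and vertical below 0.08 rad and (angle between the x axis of tile_mid and the x axis of pad_square, either way round below 0.2 rad or angle between the x axis of tile_mid and the y axis of pad_square, either way round below 0.2 rad) and horizontal distance between holder_mid and tile_mid below 0.01 m and height (world z) of holder_mid between 0.025 and 0.033 m and contact force between the fingers and holder below 0.05 N), for 0.2 s.
At the end, for the whole second after the job is handed in: Tile flat on the square pad, holder upright on the tile, each within 10 mm of centre; box (lid up) on the oblong pad and dorje on the waisted pad, within 12 mm of centre; tile, box and dorje in line with their pads within 0.2 rad; all released and at rest (all of step 3 and horizontal distance between box_mid and pad_oblong below 0.012 m and height (world z) of box_mid between 0.018 and 0.026 m and angle between box_mid's own z axis and vertical below 0.08 rad and angle between the x axis of box_mid and the x axis of pad_oblong, either way round below 0.2 rad and horizontal distance between dorje_mid and pad_waisted below 0.012 m and height (world z) of dorje_mid between 0.016 and 0.024 m and angle between the x axis of dorje_mid and the x axis of pad_waisted, either way round below 0.2 rad and contact force between the fingers and tile below 0.05 N and contact force between the fingers and incense_box below 0.05 N and contact force between the fingers and dorje below 0.05 N and linear speed of each of tile, holder, incense_box, dorje below 0.02 m/s and angular speed of each of tile, holder, incense_box, dorje below 0.2 rad/s); the robot touches nothing.
It fails at once if the brass bowl is moved by more than 20 mm (distance of bowl_mid from where it was at the start of the episode above 0.02 m).
It fails at once if the votive tablet is moved by more than 20 mm (distance of votive_mid from where it was at the start of the episode above 0.02 m).
It fails at once if the candle is moved by more than 20 mm (distance of candle_mid from where it was at the start of the episode above 0.02 m).
It also fails if it takes over 115 s, if anything falls off the work surface, if the arm or the gripper's body presses on something with over 40 N, if the wrist force passes 120 N, or if a joint passes its speed limit or range.

## Working session

There is one attempt and no reset: what is moved stays moved. The work goes in short steps, Python scripts to look and compute and a tool call to move; the robot and the scene stay as the last step left them, time stands still between calls to the robot, and variables do not carry over. Pictures are saved under pics/ and viewed, and the job is handed in when it is done.

Besides the shell and the picture viewer there is one more tool, called after "Call:" as a command line: name --pt "numbers of a row" for each row, then --argument value for the rest. servo_tool: Moves the arm, as the interface text tells. Its arguments: {"type":"object","properties":{"series":{"type":"array","items":{"type":"array","items":{"type":"number"}}}},"required":["series"]}

```bash
ls; mkdir -p pics; python3 - <<'E'
from cell import status, optics, robot
import cv2
print(status.state())
for n in ["scene","top","wrist"]:
    im=optics.camera(n); cv2.imwrite(f"pics/{n}0.png",im[:,:,::-1])
    m=optics.camera_model(n); print(n,m)
E
```

```text
pics
{'time': 0.0, 'joint_pos': array([-1.03387744e+00,  3.59400301e-01,  1.10747201e-02, -3.43217686e-04,
       -1.22409833e+00, -2.88095938e-01]), 'joint_velocities': array([-3.71346661e-04,  8.49253088e-05, -1.51142157e-04,  2.16777861e-03,
       -2.57245370e-04,  3.63514834e-04]), 'joint_torque': array([-2.19362032e-04, -5.83315802e+01,  2.93418789e+01,  6.93669498e+00,
       -5.95661739e-03, -1.40018531e-05]), 'position': array([ 166.08293933, -653.76082583,  230.36315604]), 'ee_rot': array([-1.07965455, -1.39049058,  1.38891758]), 'contact_force': array([ 0.0077402 , -0.41344223, -0.30582477]), 'moment': array([ 0.02244535,  0.02243312, -0.01656756]), 'opening': 85.63709723788567}
scene {'intrinsics': array([[442.37833287,   0.        , 322.33809388],
       [  0.        , 442.37833287, 239.60556733],
       [  0.        ,   0.        ,   1.        ]]), 'distortion': array([0.02915368, 0.        , 0.        , 0.        , 0.        ]), 'extrinsics': array([[ 1.91332692e-01,  9.81492126e-01,  8.06271627e-03,
        -1.74094625e+02],
       [-8.28351228e-01,  1.57061896e-01,  
[... 746 characters left out ...]
      [ 0.00000000e+00,  0.00000000e+00,  0.00000000e+00,
         1.00000000e+00]])}
wrist {'intrinsics': array([[348.00452729,   0.        , 318.5429173 ],
       [  0.        , 348.00452729, 239.03063301],
       [  0.        ,   0.        ,   1.        ]]), 'distortion': array([-0.00456251,  0.        ,  0.        ,  0.        ,  0.        ]), 'mount': array([[ 9.99999586e-01, -1.23790158e-04,  9.01071064e-04,
        -8.56311316e-01],
       [ 8.94757671e-04,  3.11746127e-01, -9.50165013e-01,
        -1.42754462e+02],
       [-1.63284337e-04,  9.50165426e-01,  3.11746109e-01,
         8.01362830e+01],
       [ 0.00000000e+00,  0.00000000e+00,  0.00000000e+00,
         1.00000000e+00]])}
```

View pics/scene0.png

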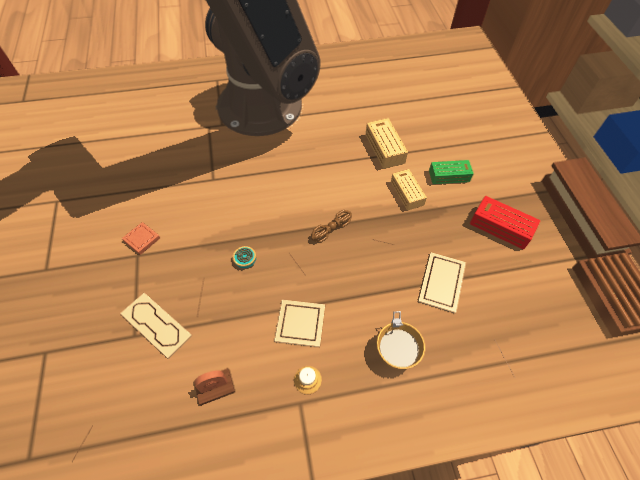

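View pics/top0.png

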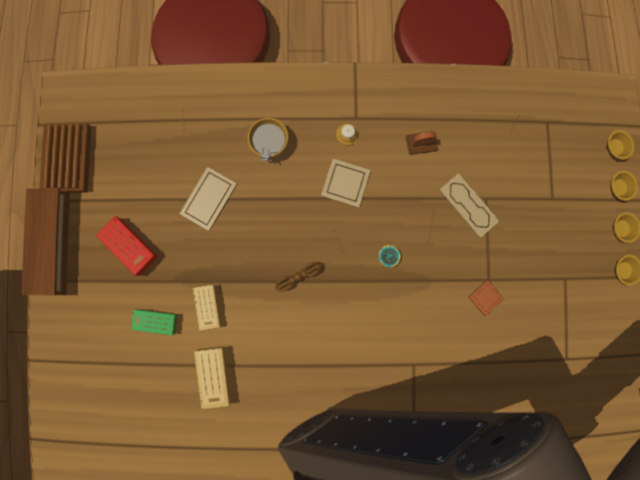

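View pics/wrist0.png

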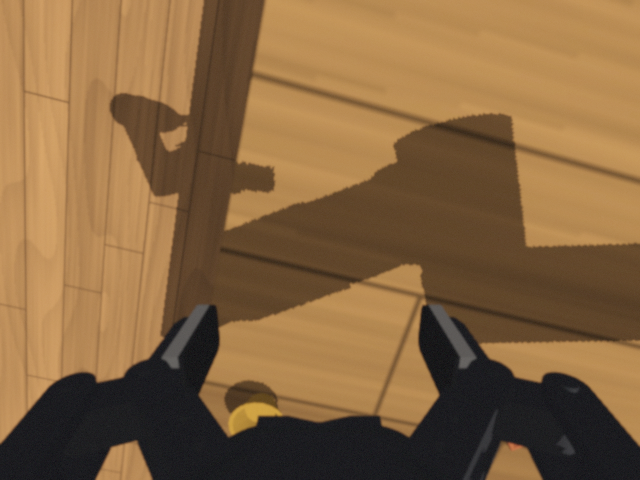

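```bash
cat > h.py <<'E'
import numpy as np, cv2
from cell import status, optics, robot
from scipy.spatial.transform import Rotation as R
def snap(n,tag=None):
    s=status.state(); im=optics.camera(n)[:,:,::-1].copy()
    if tag: cv2.imwrite(f"pics/{tag}.png",im)
    return s,im
def rays(n,px,s=None):
    m=optics.camera_model(n); K=m["intrinsics"]; d=m["distortion"]
    p=cv2.undistortPoints(np.array(px,float).reshape(-1,1,2),K,d).reshape(-1,2)
    v=np.c_[p[:,0],-p[:,1],-np.ones(len(p))]
    if n=="wrist":
        T=np.eye(4);T[:3,:3]=R.from_rotvec(s["ee_rot"]).as_matrix();T[:3,3]=s["position"]
        C=T@m["mount"]
    else: C=np.linalg.inv(m["extrinsics"])
    v=v@C[:3,:3].T
    return C[:3,3],v/np.linalg.norm(v,axis=1)[:,None]
def plane(n,px,z,s=None):
    o,v=rays(n,px,s); return o+v*((z-o[2])/v[:,2])[:,None]
def tri(l):  # list of (o,v)
    A=0;b=0
    for o,v in l:
        P=np.eye(3)-np.outer(v,v);A=A+P;b=b+P@o
    x=np.linalg.solve(A,b)
    return x,[np.linalg.norm((np.eye(3)-np.outer(v,v))@(x-o)) for o,v in l]
def proj(n,X,s=None):
    m=optics.camera_model(n); 
    if n=="wrist":
        T=np.eye(4);T[:3,:3]=R.from_rotvec(s["ee_rot"]).as_matrix();T[:3,3]=s["position"]
        E=np.linalg.inv(T@m["mount"])
    else: E=m["extrinsics"]
    c=np.atleast_2d(X)@E[:3,:3].T+E[:3,3]
    c=c*[1,-1,-1]
    return cv2.projectPoints(c,np.zeros(3),np.zeros(3),m["intrinsics"],m["distortion"])[0].reshape(-1,2)
E
python3 - <<'E'
from h import *
a=cv2.imread("pics/scene0.png");b=cv2.imread("pics/top0.png")
def up(im,x,y,w,h): return cv2.resize(im[y:y+h,x:x+w],(800,int(800*h/w)),interpolation=cv2.INTER_CUBIC)
cv2.imwrite("pics/cropA.png",up(a,355,110,200,150))
cv2.imwrite("pics/cropB.png",up(b,90,270,170,125))
for n,im,pts in [("scene",a,[(140,238),(244,258),(409,180),(386,130),(505,212),(330,226),(300,310),(440,265),(155,310),(450,167)]),("top",b,[(486,298),(389,262),(206,300),(210,370),(125,240),(285,283),(335,175),(205,200),(455,215),(150,320)])]:
    hsv=cv2.cvtColor(im,cv2.COLOR_BGR2HSV)
    for p in pts: print(n,p,hsv[p[1],p[0]])
    print(hsv[330,180],hsv[250,250])
E
```

```text
scene (140, 238) [  9 162 234]
scene (244, 258) [43 61 80]
scene (409, 180) [ 23 110 253]
scene (386, 130) [ 23 111 253]
scene (505, 212) [  1 202 248]
scene (330, 226) [ 13 157 120]
scene (300, 310) [ 21  89 249]
scene (440, 265) [ 22  82 251]
scene (155, 310) [ 12 138  76]
scene (450, 167) [ 45 131 158]
[ 21  92 248] [ 75  88 142]
top (486, 298) [ 11 172 156]
top (389, 262) [64 48 91]
top (206, 300) [ 20 105 204]
top (210, 370) [ 19 121 168]
top (125, 240) [  2 187 196]
top (285, 283) [ 16 164 109]
top (335, 175) [ 19  90 178]
top (205, 200) [ 19  82 189]
top (455, 215) [ 16 151 130]
top (150, 320) [ 63 128 157]
[ 17 150  92] [ 17 154 126]
```

View pics/cropA.png

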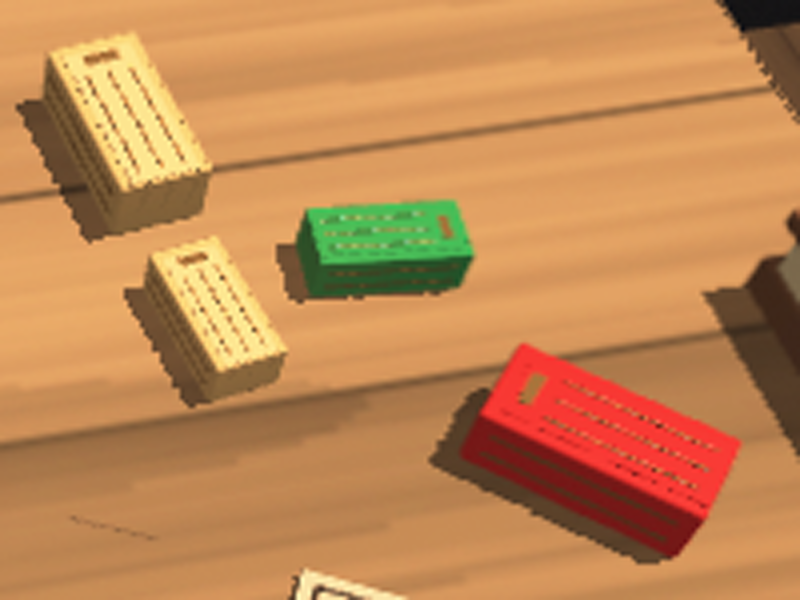

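View pics/cropB.png

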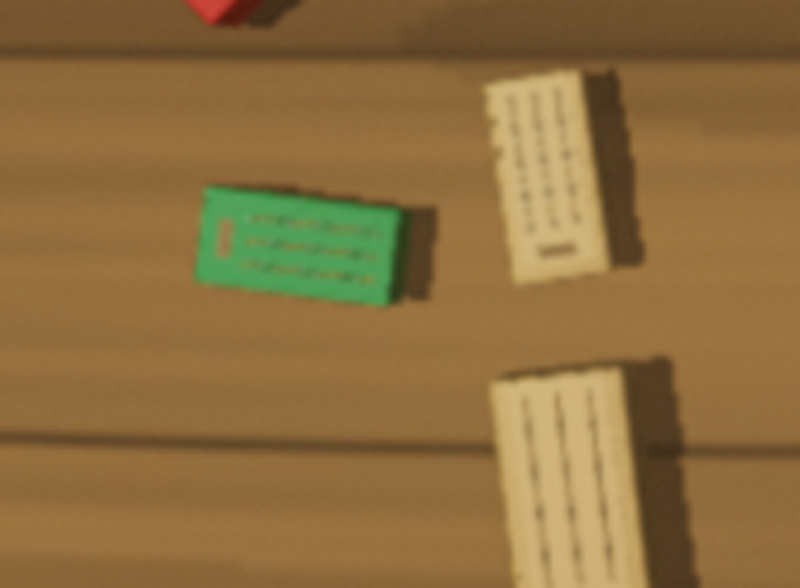

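The candidates for the box are:
- Small cream box: scene (409,189), top (206,307).
- Large cream box: scene (386,142), top (211,378).
- Green box: scene (452,171).
- Red box: scene (505,222).

The description picks the small cream one, and the crops confirm it. There is only one each of the tile (140,238), holder (244,258) and dorje (330,226).

```bash
cat > seg.py <<'E'
from h import *
def comp(mask,seed):
    n,l,st,c=cv2.connectedComponentsWithStats(mask.astype(np.uint8))
    ys,xs=np.nonzero(mask); 
    i=np.argmin((xs-seed[0])**2+(ys-seed[1])**2); k=l[ys[i],xs[i]]
    m=(l==k).astype(np.uint8)
    cs,_=cv2.findContours(m,cv2.RETR_EXTERNAL,cv2.CHAIN_APPROX_NONE)
    c=max(cs,key=cv2.contourArea); return c
def hsvof(im): return cv2.cvtColor(im,cv2.COLOR_BGR2HSV)
def masks(im):
    h=hsvof(im); H,S,V=[h[...,i].astype(int) for i in range(3)]
    return dict(pale=(S<128)&(V>140)&(H>14)&(H<30), tile=((H<13)&(S>140)&(V>100)), turq=((H>75)&(H<105)&(S>60)), dark=(V<88))
def wrect(n,cnt,z,s=None):
    p=plane(n,cnt.reshape(-1,2),z,s)[:,:2].astype(np.float32)
    (c,wh,a)=cv2.minAreaRect(p)
    if wh[0]<wh[1]: wh=wh[::-1];a+=90
    a=(a+90)%180-90
    return np.round(c,1),np.round(wh,1),round(a,1)
E
python3 - <<'E'
from seg import *
ims={n:cv2.imread(f"pics/{n}0.png") for n in("scene","top")}
S={"padsq":("pale",6,(300,323),(335,165)),"padob":("pale",6,(440,265),(200,183)),"padwa":("pale",6,(175,342),(450,190)),"box":("pale",32,(409,180),(206,307)),"tile":("tile",14,(140,238),(486,298)),"hold":("turq",18,(235,258),(389,256))}
out={}
for k,(mk,z,a,b) in S.items():
    l=[]
    for n,seed in(("scene",a),("top",b)):
        c=comp(masks(ims[n])[mk],seed)
        out.setdefault(n,[]).append(c)
        print(k,n,cv2.contourArea(c),wrect(n,c,z))
        # centroid of hull corners
        mm=cv2.moments(cv2.convexHull(c)); q=(mm["m10"]/mm["m00"],mm["m01"]/mm["m00"])
        o,v=rays(n,[q]); l.append((o,v[0]))
    x,e=tri(l); print("   tri",np.round(x,1),np.round(e,1))
for n in ims:
    im=ims[n].copy(); cv2.drawContours(im,out[n],-1,(255,0,255),1); cv2.imwrite(f"pics/seg_{n}.png",im)
E
```

```text
padsq scene 1862.5 (array([657.8,   3. ]), array([91., 91.]), -17.7)
padsq top 1519.5 (array([657. ,   3.6]), array([92.2, 92. ]), -17.9)
   tri [657.5   3.1   1.1] [0.3 0.3]
padob scene 1894.5 (array([623. , 315.6]), array([126.4,  78.5]), -30.0)
padob top 1843.0 (array([621.6, 316.9]), array([127.8,  79.6]), -30.1)
   tri [622.4 318.   -1.8] [0.3 0.3]
padwa scene 2104.5 (array([ 606. , -279.7]), array([147.1,  61. ]), 40.1)
padwa top 1563.0 (array([ 604.7, -279.9]), array([146.4,  62.2]), 40.2)
   tri [ 605.5 -281.    -0.7] [0.8 0.8]
box scene 349.5 (array([378. , 310.9]), array([90.7, 38.4]), 9.4)
box top 749.0 (array([376.4, 313.5]), array([93. , 42.6]), 8.9)
   tri [376.5 314.2  27. ] [0.2 0.2]
tile scene 652.5 (array([ 398.7, -309.6]), array([66.4, 60.5]), 40.7)
tile top 608.0 (array([ 393.2, -311.3]), array([59.5, 58.8]), -49.4)
   tri [ 393.2 -313.     5.6] [0.2 0.2]
hold scene 29.0 (array([494.2, -89.8]), array([40.2, 31.1]), -78.7)
hold top 9.0 (array([487.7, -89.8]), array([9. , 6.7]), -0.9)
   tri [488.9 -90.3  12.1] [0. 0.]
```

View pics/seg_top.png

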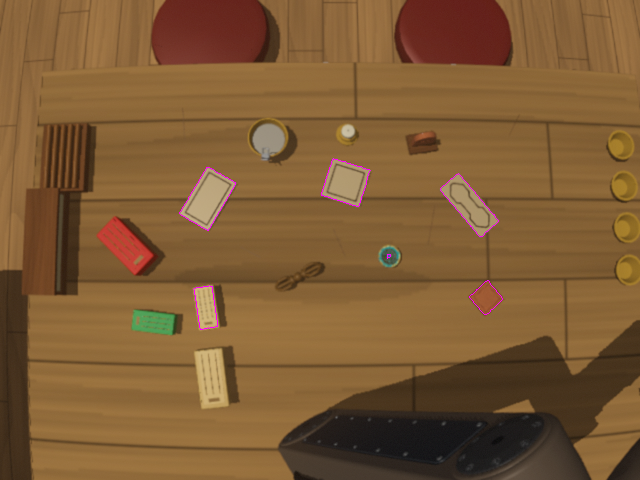

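View pics/seg_scene.png

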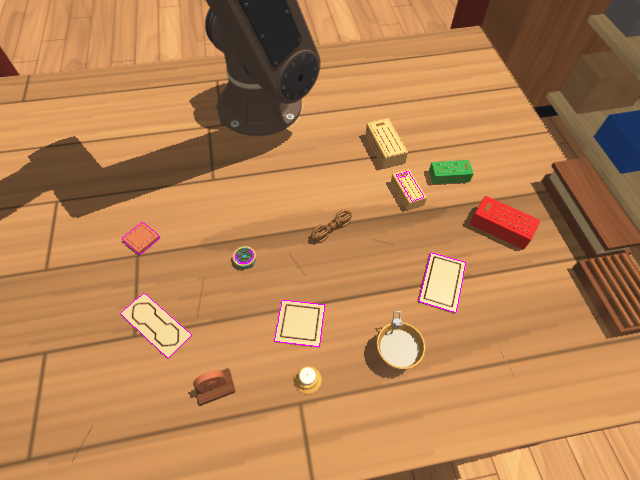

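```bash
cat > st.py <<'E'
from h import *
s=status.state();M=R.from_rotvec(s["ee_rot"]).as_matrix()
print("t",round(s["time"],2),"pos",np.round(s["position"],1),"open",round(s["opening"],1),"F",np.round(s["contact_force"],1),"jawyaw",round(np.degrees(np.arctan2(M[1,0],M[0,0])),1),"y",np.round(M[:,1],3),"z",np.round(M[:,2],3),"j",np.round(s["joint_pos"],2))
E
python3 st.py
python3 - <<'E'
from seg import *
# dorje, holder: masks in both views
ims={n:cv2.imread(f"pics/{n}0.png") for n in("scene","top")}
for n,box in(("scene",(300,200,60,50)),("top",(265,252,70,48))):
    x,y,w,h=box; im=ims[n][y:y+h,x:x+w]
    cv2.imwrite(f"pics/dj_{n}.png",cv2.resize(im,None,fx=8,fy=8,interpolation=cv2.INTER_CUBIC))
for n,box in(("scene",(224,238,40,40)),("top",(370,236,40,40))):
    x,y,w,h=box; im=ims[n][y:y+h,x:x+w]; g=hsvof(im)
    cv2.imwrite(f"pics/ho_{n}.png",cv2.resize(im,None,fx=8,fy=8,interpolation=cv2.INTER_CUBIC))
a=cv2.imread("pics/ho_scene.png");b=cv2.imread("pics/ho_top.png");c=cv2.imread("pics/dj_top.png")
cv2.imwrite("pics/hoj.png",np.hstack([a,b]))
E
```

```text
t 0.15 pos [ 166.1 -653.9  230.6] open 85.2 F [ 0.4 -0.4  1. ] jawyaw 104.3 y [-0.     0.001 -1.   ] z [-0.969 -0.246  0.   ] j [-1.03  0.36  0.01 -0.   -1.22 -0.29]
```

View pics/hoj.png

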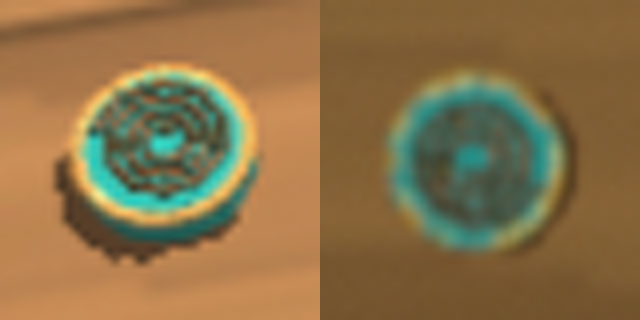

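View pics/dj_top.png

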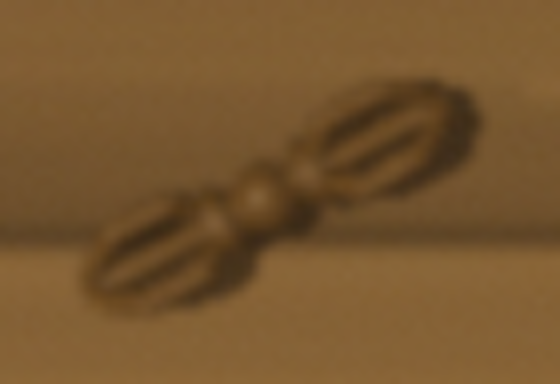

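Call:
servo_tool --pt "22.7 34.2 -8 0 0 2.63 85" --pt "22.7 34.2 -8 0 0 2.63 85" --pt "22.7 34.2 -8 0 0 2.63 85" --pt "22.7 34.2 -8 0 0 2.63 85" --pt "22.7 34.2 -8 0 0 2.63 85" --pt "22.7 34.2 -8 0 0 2.63 85" --pt "22.7 34.2 -8 0 0 2.63 85" --pt "22.7 34.2 -8 0 0 2.63 85" --pt "22.7 34.2 -8 0 0 2.63 85" --pt "22.7 34.2 -8 0 0 2.63 85"

```text
time: 0.98
position: [392.9, -311.6, 151.4]
ee_rot: [-0.786, -1.71, 1.71]
contact_force: [1.6, -0.3, 0.4]
opening: 85.2
```

```bash
python3 st.py; python3 - <<'E'
from seg import *
s,im=snap("wrist","w1")
np.save("pics/w1.npy",np.r_[s["position"],s["ee_rot"]])
h=hsvof(im);H,S,V=[h[...,i].astype(int) for i in range(3)]
x,y=proj("wrist",[[393,-312,14]],s)[0];print(x,y,h[int(y),int(x)])
c=comp((H<13)&(S>140)&(V>100),(x,y))
for z in(0,14):print(z,wrect("wrist",c,z,s))
cv2.drawContours(im,[c],-1,(255,0,255),1);cv2.imwrite("pics/w1s.png",im)
E
```

```text
t 0.98 pos [ 392.9 -311.6  151.4] open 85.2 F [ 1.6 -0.3  0.4] jawyaw 130.7 y [ 0. -0. -1.] z [-0.758 -0.652 -0.   ] j [-0.28  0.14 -0.48 -0.   -0.95 -0.58]
319.3514975582376 225.94110140623332 [ 10 167 104]
0 (array([ 396.4, -308.9]), array([61.2, 60. ]), 40.4)
14 (array([ 393.4, -311.6]), array([58.3, 57.1]), 40.4)
```

View pics/w1s.png

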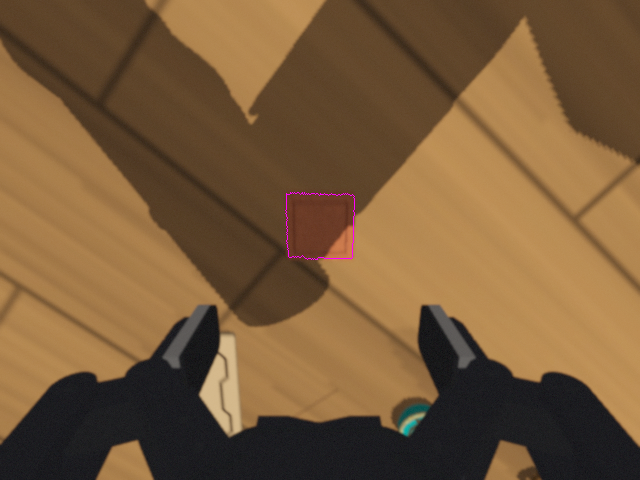

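Call:
servo_tool --pt "0.5 0 -22 0 0 -0.3 75" --pt "0 0 -22 0 0 0 75" --pt "0 0 -22 0 0 0 75" --pt "0 0 -22 0 0 0 75" --pt "0 0 -22 0 0 0 75" --pt "0 0 -20 0 0 0 75" --pt "0 0 -6 0 0 0 75" --pt "0 0 -5 0 0 0 75" --pt "0 0 -4 0 0 0 75" --pt "0 0 0 0 0 0 75"

```text
time: 1.87
position: [393.1, -313.6, 6.7]
ee_rot: [-0.791, -1.705, 1.705]
contact_force: [0.5, 0.4, -0.3]
opening: 75.0
```

```bash
python3 st.py; python3 - <<'E'
from seg import *
s,im=snap("wrist","w2")
E
```

```text
t 1.87 pos [ 393.1 -313.6    6.7] open 75.0 F [ 0.5  0.4 -0.3] jawyaw 130.3 y [ 0. -0. -1.] z [-0.763 -0.646 -0.   ] j [-0.28  0.35 -0.63  0.   -0.59 -0.59]
```

View pics/w2.png

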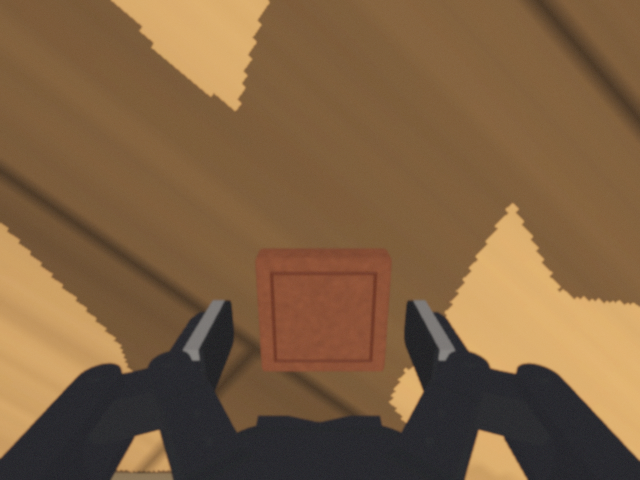

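Call:
servo_tool --pt "0.3 1.8 -3 0 0 0 75" --pt "0 0 -3 0 0 0 75" --pt "0 0 -1.5 0 0 0 75" --pt "0 0 0 0 0 0 66" --pt "0 0 0 0 0 0 50" --pt "0 0 0 0 0 0 50" --pt "0 0 0 0 0 0 50" --pt "0 0 0 0 0 0 50" --pt "0 0 0 0 0 0 50" --pt "0 0 0 0 0 0 50"

```text
time: 2.75
position: [393.2, -311.7, -0.4]
ee_rot: [-0.791, -1.705, 1.705]
contact_force: [-0.9, 1.3, 6.2]
opening: 56.4
```

```bash
python3 st.py
```

```text
t 2.75 pos [ 393.2 -311.7   -0.4] open 56.4 F [-0.9  1.3  6.2] jawyaw 130.3 y [ 0. -0. -1.] z [-0.763 -0.646 -0.   ] j [-0.28  0.36 -0.64  0.   -0.57 -0.59]
```

Call:
servo_tool --pt "0 0 2 0 0 0 50" --pt "0 0 5 0 0 0 50" --pt "0 0 10 0 0 0 50" --pt "0 0 15 0 0 0 50" --pt "0 0 15 0 0 0 50" --pt "0 0 15 0 0 0 50" --pt "0 0 15 0 0 0 50" --pt "0 0 15 0 0 0 50" --pt "0 0 8 0 0 0 50" --pt "0 0 0 0 0 0 50"

```text
time: 3.58
position: [394.2, -312.1, 101.0]
ee_rot: [-0.794, -1.707, 1.706]
contact_force: [1.6, 0.3, -0.6]
opening: 56.5
```

```bash
python3 st.py; python3 - <<'E'
from seg import *
s,im=snap("wrist","w3")
E
```

```text
t 3.58 pos [ 394.2 -312.1  101. ] open 56.5 F [ 1.6  0.3 -0.6] jawyaw 130.3 y [ 0.003 -0.001 -1.   ] z [-0.763 -0.646 -0.002] j [-0.28  0.2  -0.54  0.   -0.82 -0.59]
```

View pics/w3.png

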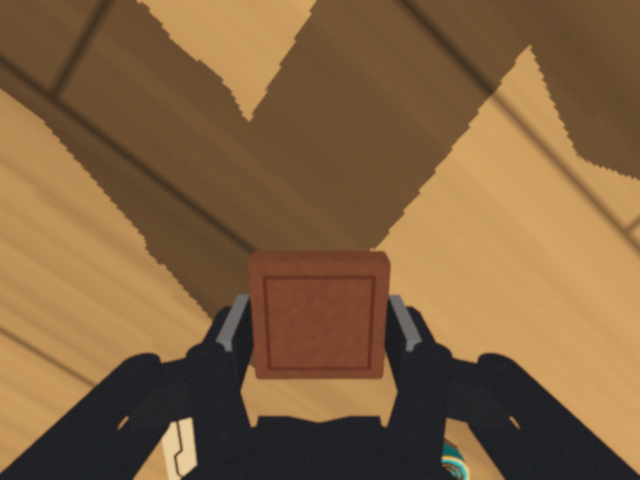

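Call:
servo_tool --pt "17.8 34.3 3 0 0 -5.81 50" --pt "17.8 34.3 3 0 0 -5.81 50" --pt "17.8 34.3 3 0 0 -5.81 50" --pt "17.8 34.3 3 0 0 -5.81 50" --pt "17.8 34.3 3 0 0 -5.81 50" --pt "17.8 34.3 3 0 0 -5.81 50" --pt "17.8 34.3 3 0 0 -5.81 50" --pt "17.8 34.3 3 0 0 -5.81 50" --pt "17.8 34.3 3 0 0 -5.81 50" --pt "17.8 34.3 3 0 0 -5.81 50"

```text
time: 4.47
position: [571.0, 33.1, 127.9]
ee_rot: [-1.342, -0.971, 0.974]
contact_force: [1.0, 0.1, -1.0]
opening: 56.6
```

```bash
python3 st.py; python3 - <<'E'
from seg import *
s,im=snap("wrist","w4")
x,y=proj("wrist",[[690,0,6]],s)[0];print(x,y)
c=comp(masks(im)["pale"],(x,y));print(wrect("wrist",c,6,s))
cv2.drawContours(im,[c],-1,(255,0,255),1);cv2.imwrite("pics/w4s.png",im)
E
```

```text
t 4.47 pos [571.   33.1 127.9] open 56.6 F [ 1.   0.1 -1. ] jawyaw 71.9 y [-0.002 -0.001 -1.   ] z [-0.95   0.311  0.002] j [ 0.4   0.28 -0.36 -0.   -0.94 -2.29]
325.91612832815923 361.22142985028233
(array([648.1,  79. ]), array([18.3,  5.1]), 34.9)
```

View pics/w4s.png

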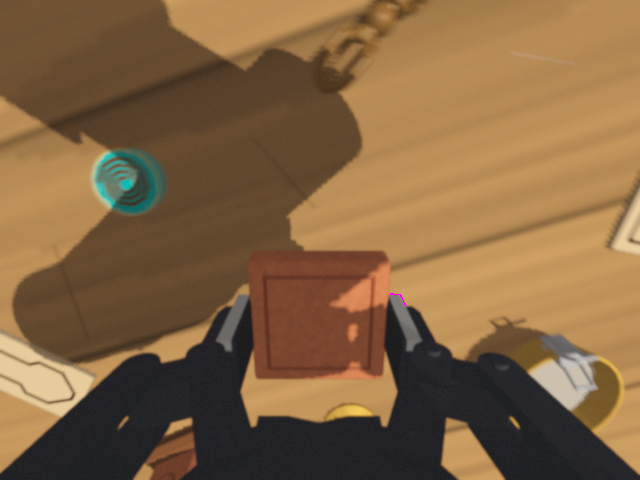

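Call:
servo_tool --pt "17.3 -6 -8 0 0 0.3 50" --pt "17.3 -6 -12 0 0 0 50" --pt "17.3 -6 -16 0 0 0 50" --pt "17.3 -6 -18 0 0 0 50" --pt "17.1 -5.8 -18 0 0 0 50" --pt "0 0 -14 0 0 0 50" --pt "0 0 -8 0 0 0 50" --pt "0 0 -8 0 0 0 50" --pt "0 0 -6 0 0 0 50" --pt "0 0 0 0 0 0 50"

```text
time: 5.35
position: [656.3, 1.6, 19.8]
ee_rot: [-1.338, -0.979, 0.982]
contact_force: [-1.0, -0.3, -1.0]
opening: 56.3
```

```bash
python3 st.py
```

```text
t 5.35 pos [656.3   1.6  19.8] open 56.3 F [-1.  -0.3 -1. ] jawyaw 72.5 y [-0.002 -0.    -1.   ] z [-0.954  0.301  0.002] j [ 0.3   0.52 -0.26 -0.   -0.79 -2.18]
```

Correct x by +1 and y by +1.7, then lower in small steps with the force watched.

Call:
servo_tool --pt "1 1.7 -4 0 0 -0.3 50" --pt "0 0 -3 0 0 0 50" --pt "0 0 -2 0 0 0 50" --pt "0 0 -2 0 0 0 50" --pt "0 0 -1 0 0 0 50" --pt "0 0 -1 0 0 0 50" --pt "0 0 0 0 0 0 50" --pt "0 0 0 0 0 0 50" --pt "0 0 0 0 0 0 50" --pt "0 0 0 0 0 0 50"

```text
time: 6.18
position: [658.5, 3.2, 8.2]
ee_rot: [-1.341, -0.977, 0.977]
contact_force: [-0.8, -0.6, -0.6]
opening: 56.0
```

```bash
python3 st.py
```

```text
t 6.18 pos [658.5   3.2   8.2] open 56.0 F [-0.8 -0.6 -0.6] jawyaw 72.2 y [ 0.  0. -1.] z [-0.952  0.306 -0.   ] j [ 0.3   0.54 -0.27  0.   -0.77 -2.18]
```

Call:
servo_tool --pt "-1 0 -1 0 0 0 50" --pt "0 0 -0.8 0 0 0 50" --pt "0 0 -0.8 0 0 0 50" --pt "0 0 0 0 0 0 50" --pt "0 0 0 0 0 0 50" --pt "0 0 0 0 0 0 50" --pt "0 0 0 0 0 0 50" --pt "0 0 0 0 0 0 50" --pt "0 0 0 0 0 0 50" --pt "0 0 0 0 0 0 50"

```text
time: 7.02
position: [657.3, 3.2, 5.7]
ee_rot: [-1.341, -0.977, 0.977]
contact_force: [-3.9, 1.0, 5.4]
opening: 56.0
```

```bash
python3 st.py
```

```text
t 7.02 pos [657.3   3.2   5.7] open 56.0 F [-3.9  1.   5.4] jawyaw 72.2 y [-0. -0. -1.] z [-0.952  0.306  0.   ] j [ 0.3   0.54 -0.27  0.   -0.76 -2.18]
```

Call:
servo_tool --pt "0 0 0 0 0 0 62" --pt "0 0 0 0 0 0 68" --pt "0 0 0 0 0 0 74" --pt "0 0 0 0 0 0 78" --pt "0 0 0 0 0 0 78" --pt "0 0 8 0 0 0 78" --pt "0 0 14 0 0 0 78" --pt "0 0 14 0 0 0 78" --pt "0 0 14 0 0 0 78" --pt "0 0 10 0 0 0 78"

```text
time: 7.85
position: [658.1, 3.3, 67.4]
ee_rot: [-1.341, -0.978, 0.976]
contact_force: [-0.3, 0.0, -1.2]
opening: 77.9
```

```bash
python3 st.py; python3 - <<'E'
from seg import *
s,im=snap("wrist","w5")
s2,t=snap("top","t5");_,c=snap("scene","s5")
E
```

```text
t 7.85 pos [658.1   3.3  67.4] open 77.9 F [-0.3  0.  -1.2] jawyaw 72.2 y [ 0.002  0.    -1.   ] z [-0.952  0.306 -0.001] j [ 0.3   0.47 -0.22  0.   -0.88 -2.18]
```

View pics/w5.png

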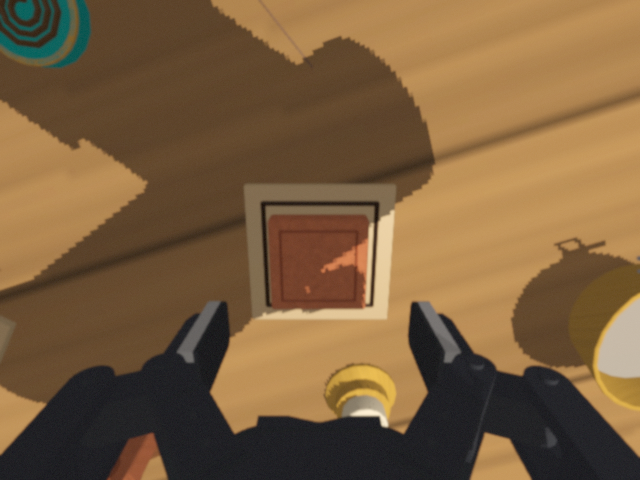

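View pics/s5.png

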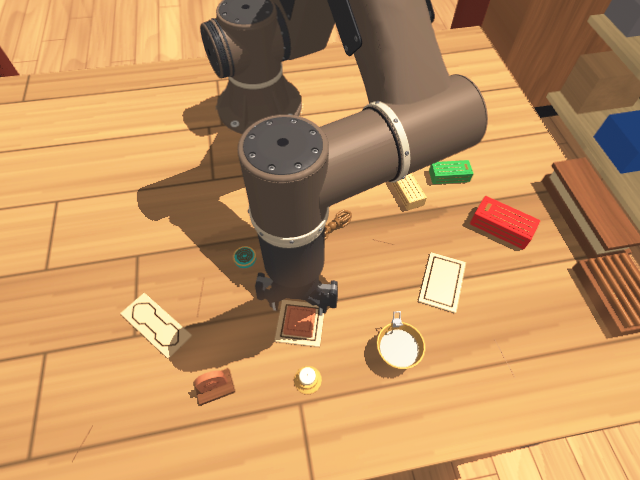

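```bash
python3 - <<'E'
from seg import *
im=cv2.imread("pics/w5.png");s=status.state()
h=hsvof(im);H,S,V=[h[...,i].astype(int) for i in range(3)]
for p in[(255,195),(320,193),(380,310),(385,200),(290,250)]:print(h[p[1],p[0]])
t=comp((H<13)&(S>140)&(V>60),(290,250))
print("tile",wrect("wrist",t,20,s),wrect("wrist",t,6,s))
x,y,w,hh=240,180,162,145
pm=np.zeros_like(S,bool);pm[y:y+hh,x:x+w]=True
p=comp(pm&(S<125)&(V>90),(250,190))
c=np.array(p).reshape(-1,2);print(c.min(0),c.max(0))
print("pad",wrect("wrist",p,6,s))
print("pad corners",plane("wrist",[(245,184),(396,185),(386.5,319),(252,319.5)],6,s)[:,:2].mean(0))
cv2.drawContours(im,[t,p],-1,(255,0,255),1);cv2.imwrite("pics/w5s.png",im[150:350,200:440])
E
```

```text
[ 17  97 129]
[ 17  96 130]
[ 18  83 227]
[ 18  93 129]
[  9 158 118]
tile (array([655.6,   3. ]), array([58.7, 57.4]), -17.9) (array([661. ,   1.2]), array([63. , 61.7]), -17.9)
[243 182] [396 320]
pad (array([656.2,   3.8]), array([91.9, 90.7]), -17.9)
pad corners [656.66313476   3.8262591 ]
```

View pics/w5s.png

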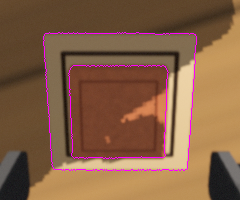

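Call:
servo_tool --pt "-1 0 0 0 0 0 0" --pt "0 0 0 0 0 0 0" --pt "0 0 0 0 0 0 0" --pt "0 0 -8 0 0 0 0" --pt "0 0 -10 0 0 0 0" --pt "0 0 -10 0 0 0 0" --pt "0 0 -8 0 0 0 0" --pt "0 0 -4 0 0 0 0" --pt "0 0 0 0 0 0 0" --pt "0 0 0 0 0 0 0"

```text
time: 8.83
position: [656.4, 3.2, 25.0]
ee_rot: [-1.34, -0.976, 0.978]
contact_force: [-0.6, -0.4, 0.2]
opening: -0.1
```

```bash
python3 st.py
```

```text
t 8.83 pos [656.4   3.2  25. ] open -0.1 F [-0.6 -0.4  0.2] jawyaw 72.2 y [-0.001 -0.    -1.   ] z [-0.952  0.306  0.001] j [ 0.3   0.52 -0.26  0.   -0.8  -2.18]
```

Call:
servo_tool --pt "0 0 -1.5 0 0 0 0" --pt "0 0 -1.5 0 0 0 0" --pt "0 0 -0.7 0 0 0 0" --pt "0 0 -0.5 0 0 0 0" --pt "0 0 -0.5 0 0 0 0" --pt "0 0 -0.5 0 0 0 0" --pt "0 0 -0.5 0 0 0 0" --pt "0 0 0 0 0 0 0" --pt "0 0 0 0 0 0 0" --pt "0 0 0 0 0 0 0"

```text
time: 9.67
position: [656.5, 3.2, 20.1]
ee_rot: [-1.341, -0.977, 0.977]
contact_force: [-1.0, -0.4, 3.8]
opening: -0.1
```

```bash
python3 st.py
```

```text
t 9.67 pos [656.5   3.2  20.1] open -0.1 F [-1.  -0.4  3.8] jawyaw 72.2 y [ 0. -0. -1.] z [-0.952  0.306 -0.   ] j [ 0.3   0.52 -0.26  0.   -0.79 -2.18]
```

Call:
servo_tool --pt "0 0 -0.5 0 0 0 0" --pt "0 0 -0.4 0 0 0 0" --pt "0 0 -0.3 0 0 0 0" --pt "0 0 0 0 0 0 0" --pt "0 0 0 0 0 0 0" --pt "0 0 0 0 0 0 0" --pt "0 0 0 0 0 0 0" --pt "0 0 0 0 0 0 0" --pt "0 0 0 0 0 0 0" --pt "0 0 0 0 0 0 0"

```text
time: 10.5
position: [656.6, 3.3, 20.1]
ee_rot: [-1.341, -0.978, 0.977]
contact_force: [-4.9, 0.9, 13.8]
opening: -0.2
```

```bash
python3 st.py
```

```text
t 10.5 pos [656.6   3.3  20.1] open -0.2 F [-4.9  0.9 13.8] jawyaw 72.2 y [ 0.001 -0.    -1.   ] z [-0.952  0.306 -0.001] j [ 0.3   0.52 -0.26  0.   -0.79 -2.18]
```

Call:
servo_tool --pt "0 0 10 0 0 0 0" --pt "0 0 30 0 0 0 70" --pt "-21 -11.6 20 0 0 0 85" --pt "-21 -11.6 20 0 0 0 85" --pt "-21 -11.6 20 0 0 0 85" --pt "-21 -11.6 20 0 0 0 85" --pt "-21 -11.6 10 0 0 0 85" --pt "-21 -11.6 0 0 0 0 85" --pt "-21 -11.6 0 0 0 0 85" --pt "-21 -11.6 0 0 0 0 85"

```text
time: 11.33
position: [487.6, -90.0, 149.2]
ee_rot: [-1.341, -0.978, 0.976]
contact_force: [-1.2, -0.3, -0.2]
opening: 85.1
```

```bash
python3 st.py; python3 - <<'E'
from seg import *
s,im=snap("wrist","w6")
h=hsvof(im);H,S,V=[h[...,i].astype(int) for i in range(3)]
x,y=proj("wrist",[[489,-90,18]],s)[0];print(x,y)
m=((H>70)&(H<105)&(S>60)).astype(np.uint8);m=cv2.morphologyEx(m,cv2.MORPH_CLOSE,np.ones((5,5)))
c=comp(m>0,(x,y));print(cv2.contourArea(c),cv2.boundingRect(c),cv2.minEnclosingCircle(c))
cv2.imwrite("pics/w6s.png",cv2.resize(im[140:300,220:420],(800,640))[:600])
_,t=snap("scene","s6");_,t=snap("top","t6")
E
```

```text
t 11.33 pos [487.6 -90.  149.2] open 85.1 F [-1.2 -0.3 -0.2] jawyaw 72.1 y [ 0.001  0.    -1.   ] z [-0.952  0.307 -0.001] j [ 0.21  0.14 -0.49 -0.   -0.94 -2.1 ]
320.1808655667998 228.46452952468718
2025.0 (292, 202, 52, 51) ((317.8880615234375, 226.1119384765625), 26.549312591552734)
```

View pics/w6s.png

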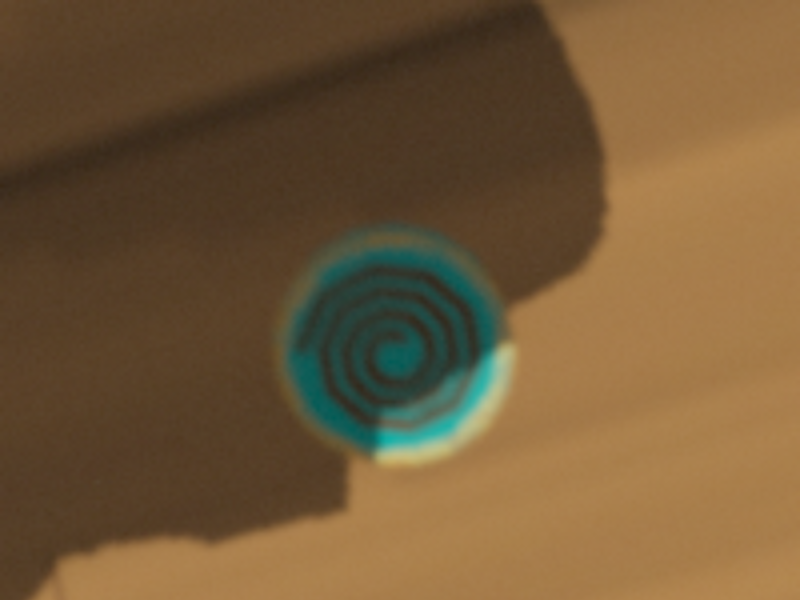

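View pics/w6.png

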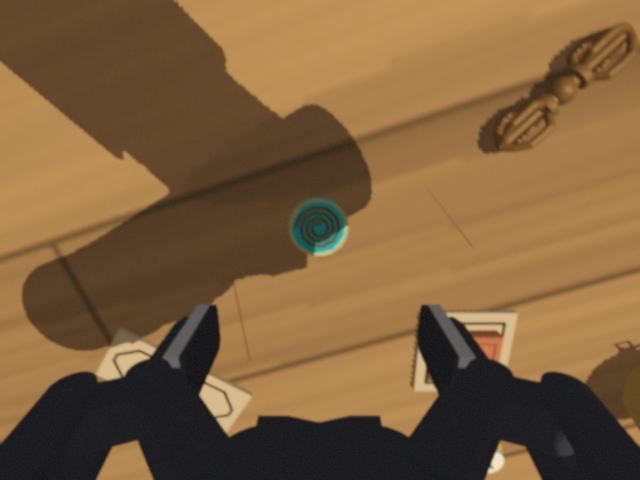

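```bash
python3 - <<'E'
from seg import *
s=status.state()
q=[(318.7,226.1)]
print(plane("wrist",q,18,s),plane("scene",[(244.6,256.3)],18),plane("top",[(389.4,256)],18))
l=[(o,v[0]) for o,v in (rays("wrist",q,s),rays("scene",[(244.6,256.3)]))];print(tri(l))
E
```

```text
[[486.62778078 -90.71550849  18.        ]] [[491.79296679 -89.37550291  18.        ]] [[487.65585046 -91.79459262  18.        ]]
(array([488.21026798, -90.53123594,  12.21296703]), [np.float64(0.6940638716556612), np.float64(0.6940638716556846)])
```

Call:
servo_tool --pt "-0.5 -1 -22 0 0 0 75" --pt "0 0 -22 0 0 0 75" --pt "0 0 -22 0 0 0 75" --pt "0 0 -22 0 0 0 75" --pt "0 0 -22 0 0 0 75" --pt "0 0 -16 0 0 0 75" --pt "0 0 -8 0 0 0 75" --pt "0 0 -5 0 0 0 75" --pt "0 0 -3 0 0 0 75" --pt "0 0 0 0 0 0 75"

```text
time: 12.32
position: [488.4, -90.4, 6.6]
ee_rot: [-1.341, -0.977, 0.977]
contact_force: [0.9, -1.0, -0.2]
opening: 75.4
```

```bash
python3 st.py; python3 - <<'E'
from seg import *
s,im=snap("wrist","w7")
E
```

```text
t 12.32 pos [488.4 -90.4   6.6] open 75.4 F [ 0.9 -1.  -0.2] jawyaw 72.2 y [ 0. -0. -1.] z [-0.952  0.306 -0.   ] j [ 0.21  0.34 -0.64  0.   -0.59 -2.1 ]
```

View pics/w7.png

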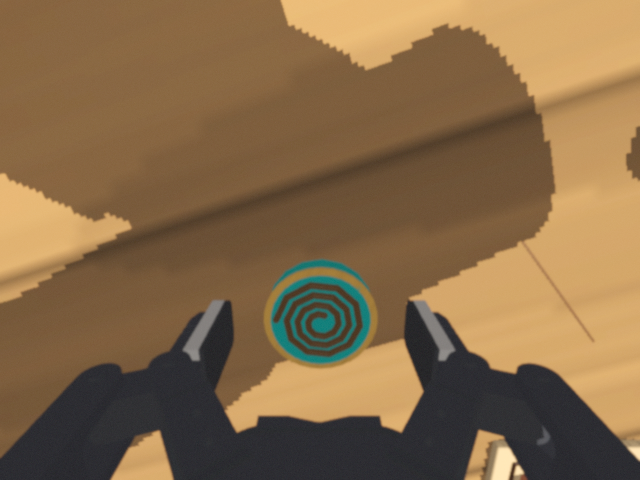

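```bash
python3 - <<'E'
from seg import *
s=status.state()
print(plane("wrist",[(321,317)],18,s))
E
```

```text
[[487.65490859 -89.94358477  18.        ]]
```

Call:
servo_tool --pt "-0.7 0.4 -2 0 0 0 75" --pt "0 0 -1.5 0 0 0 65" --pt "0 0 0 0 0 0 55" --pt "0 0 0 0 0 0 42" --pt "0 0 0 0 0 0 42" --pt "0 0 0 0 0 0 42" --pt "0 0 0 0 0 0 42" --pt "0 0 0 0 0 0 42" --pt "0 0 0 0 0 0 42" --pt "0 0 0 0 0 0 42"

```text
time: 13.2
position: [487.5, -90.1, 4.0]
ee_rot: [-1.341, -0.978, 0.976]
contact_force: [-3.2, 1.3, 9.1]
opening: 45.7
```

Call:
servo_tool --pt "0 0 3 0 0 0 42" --pt "0 0 7 0 0 0 42" --pt "0 0 10 0 0 0 42" --pt "0 0 10 0 0 0 42" --pt "0 0 10 0 0 0 42" --pt "0 0 10 0 0 0 42" --pt "0 0 10 0 0 0 42" --pt "0 0 5 0 0 0 42" --pt "0 0 0 0 0 0 42" --pt "0 0 0 0 0 0 42"

```text
time: 14.03
position: [487.3, -90.1, 68.3]
ee_rot: [-1.341, -0.977, 0.976]
contact_force: [-0.8, -0.4, -2.3]
opening: 45.7
```

```bash
python3 st.py; python3 - <<'E'
from seg import *
s,im=snap("wrist","w8")
E
```

```text
t 14.03 pos [487.3 -90.1  68.3] open 45.7 F [-0.8 -0.4 -2.3] jawyaw 72.1 y [ 0.001  0.    -1.   ] z [-0.952  0.307 -0.001] j [ 0.21  0.24 -0.59 -0.   -0.74 -2.1 ]
```

View pics/w8.png

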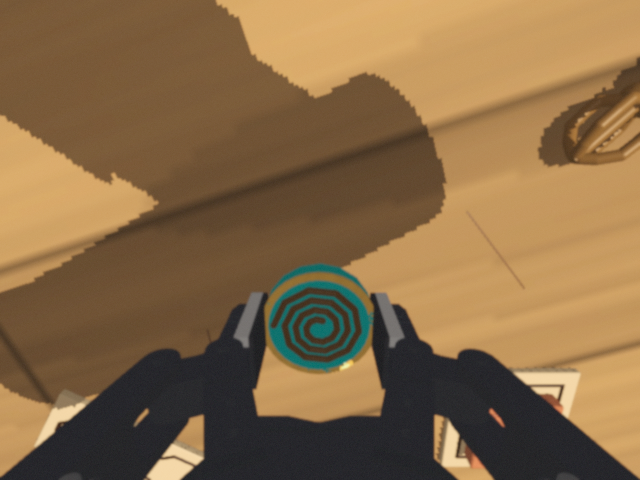

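```bash
python3 - <<'E'
from seg import *
s=status.state()
print(plane("wrist",[(320,322.5)],s["position"][2]+14,s)-s["position"])
E
```

```text
[[-0.26948949 -0.19946707 14.        ]]
```

Call:
servo_tool --pt "21.2 11.7 5 0 0 0 42" --pt "21.2 11.7 5 0 0 0 42" --pt "21.2 11.7 0 0 0 0 42" --pt "21.2 11.7 0 0 0 0 42" --pt "21.2 11.7 0 0 0 0 42" --pt "21.2 11.7 0 0 0 0 42" --pt "21.2 11.7 0 0 0 0 42" --pt "21.2 11.7 -10 0 0 0 42" --pt "0 0 -20 0 0 0 42" --pt "0 0 -10 0 0 0 42"

```text
time: 14.92
position: [656.2, 3.9, 34.7]
ee_rot: [-1.339, -0.974, 0.979]
contact_force: [-0.6, -1.4, -1.0]
opening: 45.2
```

```bash
python3 st.py
```

```text
t 14.92 pos [656.2   3.9  34.7] open 45.2 F [-0.6 -1.4 -1. ] jawyaw 72.2 y [-0.003 -0.    -1.   ] z [-0.952  0.306  0.003] j [ 0.3   0.5  -0.25 -0.   -0.82 -2.18]
```

Call:
servo_tool --pt "0 0 0 0 0 0 42" --pt "0 0 0 0 0 0 42" --pt "0 0 -3 0 0 0 42" --pt "0 0 -2 0 0 0 42" --pt "0 0 -1.5 0 0 0 42" --pt "0 0 -1 0 0 0 42" --pt "0 0 0 0 0 0 42" --pt "0 0 0 0 0 0 42" --pt "0 0 0 0 0 0 42" --pt "0 0 0 0 0 0 42"

```text
time: 15.75
position: [656.9, 3.5, 30.8]
ee_rot: [-1.341, -0.977, 0.977]
contact_force: [0.1, -0.7, -1.7]
opening: 45.8
```

```bash
python3 st.py; python3 - <<'E'
from seg import *
s,im=snap("wrist","w9")
E
```

```text
t 15.75 pos [656.9   3.5  30.8] open 45.8 F [ 0.1 -0.7 -1.7] jawyaw 72.2 y [ 0.  0. -1.] z [-0.952  0.306 -0.   ] j [ 0.3   0.51 -0.25  0.   -0.81 -2.18]
```

View pics/w9.png

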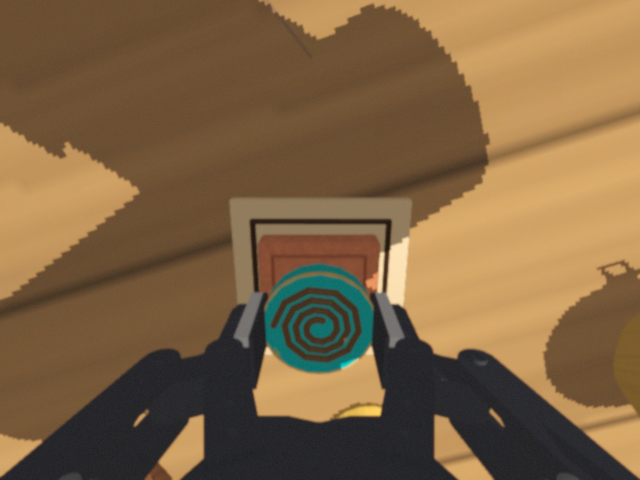

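Holder centred over the tile laterally (col 320). I lower it about 6.5 mm to touch.

Call:
servo_tool --pt "0 0 -2 0 0 0 42" --pt "0 0 -1.5 0 0 0 42" --pt "0 0 -1 0 0 0 42" --pt "0 0 -0.8 0 0 0 42" --pt "0 0 -0.7 0 0 0 42" --pt "0 0 -0.4 0 0 0 42" --pt "0 0 0 0 0 0 42" --pt "0 0 0 0 0 0 42" --pt "0 0 0 0 0 0 42" --pt "0 0 0 0 0 0 42"

```text
time: 16.63
position: [656.9, 3.4, 24.2]
ee_rot: [-1.341, -0.977, 0.977]
contact_force: [0.0, -0.4, -1.8]
opening: 45.7
```

```bash
python3 st.py
```

```text
t 16.63 pos [656.9   3.4  24.2] open 45.7 F [ 0.  -0.4 -1.8] jawyaw 72.2 y [ 0.  0. -1.] z [-0.952  0.306 -0.   ] j [ 0.3   0.52 -0.26  0.   -0.8  -2.18]
```

Call:
servo_tool --pt "0 0 -0.4 0 0 0 42" --pt "0 0 -0.3 0 0 0 42" --pt "0 0 -0.3 0 0 0 42" --pt "0 0 0 0 0 0 42" --pt "0 0 0 0 0 0 42" --pt "0 0 0 0 0 0 42" --pt "0 0 0 0 0 0 42" --pt "0 0 0 0 0 0 42" --pt "0 0 0 0 0 0 42" --pt "0 0 0 0 0 0 42"

```text
time: 17.47
position: [656.9, 3.5, 24.1]
ee_rot: [-1.341, -0.977, 0.977]
contact_force: [-2.8, -0.1, 6.7]
opening: 45.3
```

```bash
python3 st.py
```

```text
t 17.47 pos [656.9   3.5  24.1] open 45.3 F [-2.8 -0.1  6.7] jawyaw 72.2 y [ 0. -0. -1.] z [-0.952  0.306 -0.   ] j [ 0.3   0.52 -0.26  0.   -0.79 -2.18]
```

Contact. Release and rise.

Call:
servo_tool --pt "0 0 0 0 0 0 52" --pt "0 0 0 0 0 0 58" --pt "0 0 0 0 0 0 66" --pt "0 0 0 0 0 0 72" --pt "0 0 0 0 0 0 72" --pt "0 0 8 0 0 0 72" --pt "0 0 14 0 0 0 72" --pt "0 0 14 0 0 0 72" --pt "0 0 14 0 0 0 72" --pt "0 0 10 0 0 0 72"

```text
time: 18.3
position: [657.5, 3.5, 85.1]
ee_rot: [-1.341, -0.978, 0.976]
contact_force: [0.8, -0.0, 0.2]
opening: 71.8
```

```bash
python3 st.py; python3 - <<'E'
from seg import *
s,im=snap("wrist","w10")
E
```

```text
t 18.3 pos [657.5   3.5  85.1] open 71.8 F [ 0.8 -0.   0.2] jawyaw 72.2 y [ 0.002  0.    -1.   ] z [-0.952  0.306 -0.001] j [ 0.3   0.45 -0.21  0.   -0.91 -2.18]
```

View pics/w10.png

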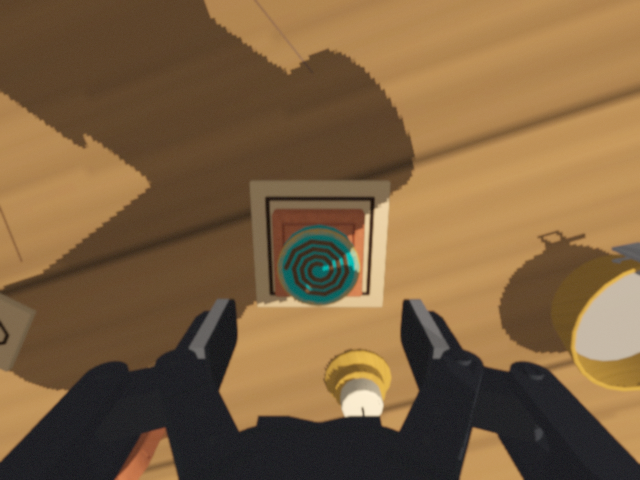

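```bash
python3 - <<'E'
from seg import *
s=status.state()
# holder rim: x 278-360, y 225-305 ; pad corners
print("hold",plane("wrist",[(319,265)],38,s)[:,:2])
print("pad",plane("wrist",[(249,181),(390,180.5),(383,306.5),(256,306.5)],6,s)[:,:2].mean(0))
# tile top-far edge and sides
print("tile edges far corners z20",plane("wrist",[(275,212),(364,212),(363,297),(277,297)],20,s)[:,:2], )
E
```

```text
hold [[658.11202599   3.15142   ]]
pad [658.63710439   3.42021728]
tile edges far corners z20 [[623.22835569 -14.18086742]
 [640.08494607  38.21021129]
 [696.47100889  21.92372378]
 [678.7628342  -33.06107451]]
```

Call:
servo_tool --pt "-28 30.9 12 0 0 2.7 75" --pt "-28 30.9 12 0 0 2.7 75" --pt "-28 30.9 12 0 0 2.7 75" --pt "-28 30.9 12 0 0 2.7 75" --pt "-28 30.9 12 0 0 2.7 75" --pt "-28 30.9 5 0 0 2.7 75" --pt "-28 30.9 0 0 0 2.7 75" --pt "-28 30.9 0 0 0 2.7 75" --pt "-28 30.9 0 0 0 2.7 75" --pt "-28 30.9 0 0 0 2.7 75"

```text
time: 19.18
position: [381.1, 307.1, 146.0]
ee_rot: [-1.128, -1.328, 1.327]
contact_force: [0.7, -0.0, 0.3]
opening: 74.6
```

```bash
python3 st.py; python3 - <<'E'
from seg import *
s,im=snap("wrist","w11")
x,y=proj("wrist",[[377,312,32]],s)[0];print(x,y)
c=comp(masks(im)["pale"],(x,y));print(cv2.contourArea(c),[wrect("wrist",c,z,s) for z in(32,)])
cv2.drawContours(im,[c],-1,(255,0,255),1);cv2.imwrite("pics/w11s.png",im)
E
```

```text
t 19.18 pos [381.1 307.1 146. ] open 74.6 F [ 0.7 -0.   0.3] jawyaw 99.3 y [ 0.     0.001 -1.   ] z [-0.987 -0.161 -0.   ] j [ 1.08  0.13 -0.51 -0.   -0.93 -2.49]
327.06292630201744 229.8352242486484
4400.5 [(array([374.8, 316.4]), array([91.3, 38.6]), 8.7)]
```

View pics/w11s.png

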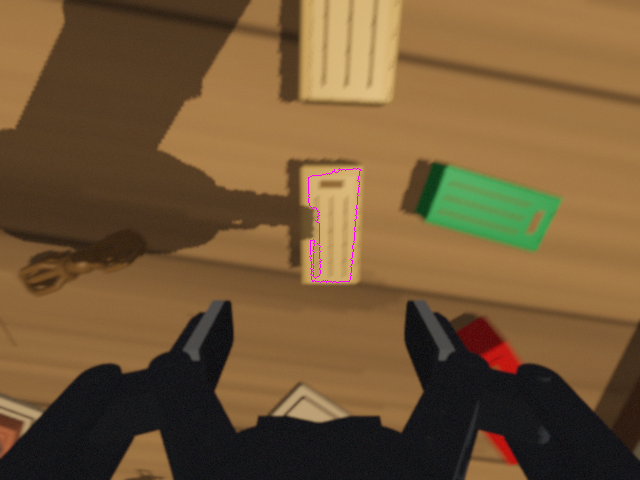

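```bash
python3 - <<'E'
import cv2
im=cv2.imread("pics/w11.png");cv2.imwrite("pics/w11c.png",cv2.resize(im[150:300,280:380],(400,600),interpolation=cv2.INTER_CUBIC))
E
```

```text
(no output)
```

View pics/w11c.png

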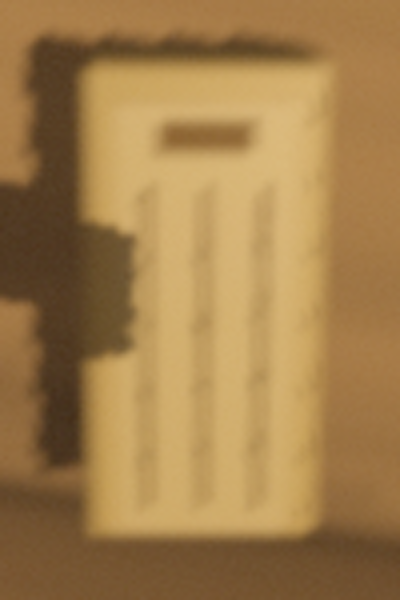

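```bash
python3 - <<'E'
from seg import *
s=status.state()
c=lambda x,y:(280+x/4,150+y/4)
P=plane("wrist",[c(83,105),c(328,105),c(318,535),c(90,535),c(83,62),c(205,105),c(204,535)],32,s)[:,:2];print(np.round(P,1))
Q=P[:4];print("with 105:",Q.mean(0),np.linalg.norm(Q[0]-Q[3]),np.linalg.norm(Q[0]-Q[1]), np.degrees(np.arctan2(*(P[6]-P[5])[::-1])))
print("z0 for 62:",plane("wrist",[c(83,62),c(328,62)],0,s))
E
```

```text
[[337.  290.6]
 [329.4 334.9]
 [414.7 350.8]
 [422.5 305.2]
 [329.3 289.4]
 [333.2 312.7]
 [418.6 328. ]]
with 105: [375.90145539 320.40307753] 86.72887822116066 44.96041575600354 10.177622078429872
z0 for 62: [[333.03399648 288.49266743   0.        ]
 [324.6372136  337.86453549   0.        ]]
```

```bash
python3 st.py; python3 - <<'E'
from seg import *
s,im=snap("wrist","w12")
np.savez("pics/w12.npz",p=s["position"],r=s["ee_rot"])
cv2.imwrite("pics/w12c.png",cv2.resize(im[150:300,270:370],(400,600),interpolation=cv2.INTER_CUBIC))
E
python3 st.py
```

```text
t 19.23 pos [378.1 311.7 146.3] open 74.9 F [-3.5  1.5 -0.2] jawyaw 99.7 y [ 0.001  0.003 -1.   ] z [-0.986 -0.168 -0.001] j [ 1.09  0.13 -0.51 -0.   -0.93 -2.49]
t 19.28 pos [379.8 309.8 146.2] open 75.2 F [ 0.  -0.2  0.1] jawyaw 99.6 y [ 0.001  0.002 -1.   ] z [-0.986 -0.167 -0.001] j [ 1.09  0.13 -0.51 -0.   -0.93 -2.49]
```

View pics/w12c.png

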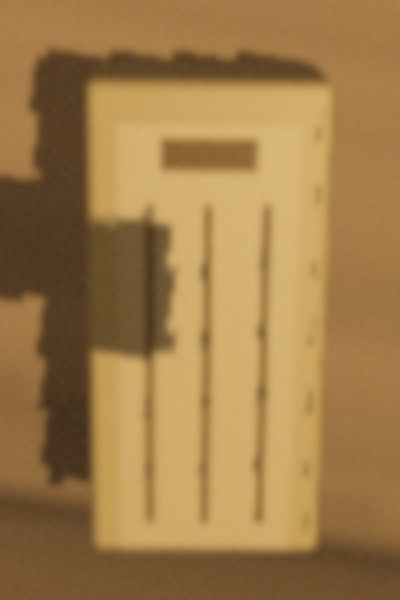

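```bash
python3 - <<'E'
from seg import *
d=np.load("pics/w12.npz");s=dict(position=d["p"],ee_rot=d["r"])
print(s["position"])
c=lambda x,y:(270+x/4,150+y/4)
P=plane("wrist",[c(88,83),c(330,83),c(318,549),c(95,549)],32,s)[:,:2];print(np.round(P,1),P.mean(0),np.linalg.norm(P[0]-P[3]),np.linalg.norm(P[0]-P[1]),np.linalg.norm(P[2]-P[3]))
v=P[2]+P[3]-P[0]-P[1];print(np.degrees(np.arctan2(v[1],v[0])))
E
```

```text
[378.11645399 311.70974177 146.30085156]
[[334.1 283.7]
 [326.7 327.3]
 [419.2 343.4]
 [426.8 298.7]] [376.67690014 313.27422034] 93.85727567316226 44.18946546961155 45.42077525539831
9.537693405116533
```

Call:
servo_tool --pt "0 0 -16 0 0 0 75" --pt "0 0 -16 0 0 0 75" --pt "0 0 -16 0 0 0 75" --pt "0 0 -16 0 0 0 75" --pt "0 0 -16 0 0 0 75" --pt "0 0 -10 0 0 0 75" --pt "0 0 0 0 0 0 75" --pt "0 0 0 0 0 0 75" --pt "0 0 0 0 0 0 75" --pt "0 0 0 0 0 0 75"

```text
time: 20.12
position: [383.2, 306.4, 56.6]
ee_rot: [-1.129, -1.327, 1.325]
contact_force: [0.0, 0.2, -0.2]
opening: 74.6
```

```bash
python3 st.py; python3 - <<'E'
from seg import *
s,im=snap("wrist","w13")
np.savez("pics/w13.npz",p=s["position"],r=s["ee_rot"])
E
```

```text
t 20.12 pos [383.2 306.4  56.6] open 74.6 F [ 0.   0.2 -0.2] jawyaw 99.1 y [ 0.001  0.001 -1.   ] z [-0.987 -0.159 -0.001] j [ 1.08  0.25 -0.61  0.   -0.71 -2.49]
```

View pics/w13.png

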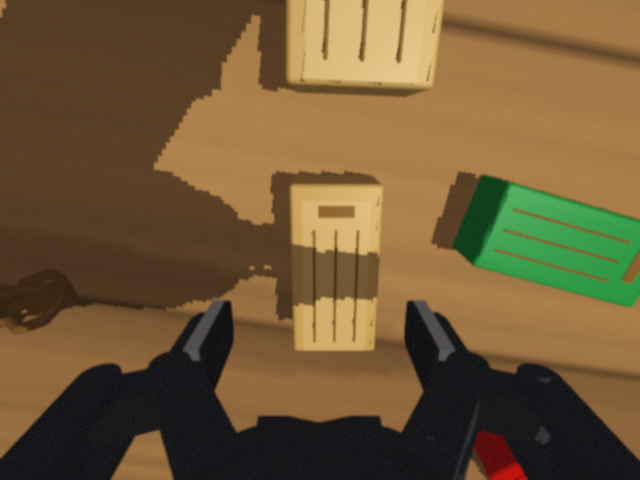

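```bash
python3 - <<'E'
from seg import *
d=np.load("pics/w13.npz");s=dict(position=d["p"],ee_rot=d["r"])
P=plane("wrist",[(291,184),(382,184),(374,350),(295,350)],32,s)[:,:2];print(np.round(P,1),P.mean(0),np.linalg.norm(P[0]-P[3]),np.linalg.norm(P[0]-P[1]),np.linalg.norm(P[2]-P[3]))
v=P[2]+P[3]-P[0]-P[1];print(np.degrees(np.arctan2(v[1],v[0])),P.mean(0)-s["position"][:2])
E
```

```text
[[333.1 283.9]
 [326.2 327.1]
 [418.8 342.9]
 [425.9 298.7]] [376.00228783 313.15491307] 93.97304216812547 43.78503263531903 44.7003848987953
9.377526359737724 [-7.1703197  6.7854705]
```

Call:
servo_tool --pt "-6.8 6.8 0 0 0 0.2 75" --pt "0 0 -6 0 0 0 75" --pt "0 0 -10 0 0 0 75" --pt "0 0 -10 0 0 0 75" --pt "0 0 -10 0 0 0 75" --pt "0 0 -8 0 0 0 75" --pt "0 0 -5 0 0 0 75" --pt "0 0 -2 0 0 0 75" --pt "0 0 0 0 0 0 75" --pt "0 0 0 0 0 0 75"

```text
time: 21.0
position: [376.0, 312.9, 4.9]
ee_rot: [-1.127, -1.329, 1.328]
contact_force: [0.1, 1.0, -0.4]
opening: 74.9
```

```bash
python3 st.py; python3 - <<'E'
from seg import *
s,im=snap("wrist","w14")
E
```

```text
t 21.0 pos [376.  312.9   4.9] open 74.9 F [ 0.1  1.  -0.4] jawyaw 99.4 y [ 0.  0. -1.] z [-0.987 -0.163 -0.   ] j [ 1.1   0.33 -0.66  0.   -0.58 -2.5 ]
```

View pics/w14.png

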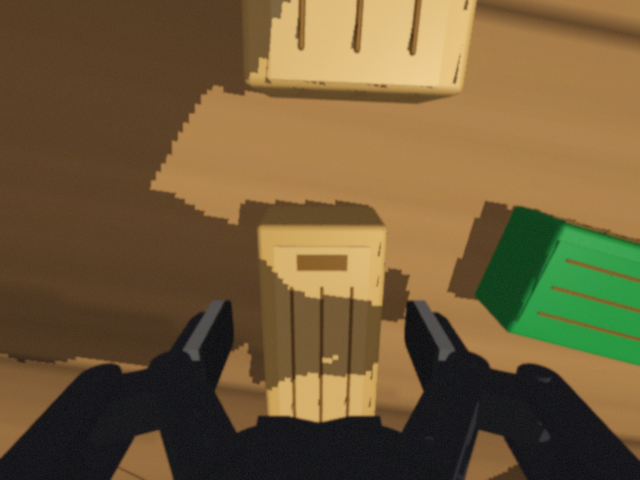

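Well centred. Close and lift.

Call:
servo_tool --pt "0.3 0.2 -0.5 0 0 0 60" --pt "0 0 0 0 0 0 50" --pt "0 0 0 0 0 0 38" --pt "0 0 0 0 0 0 38" --pt "0 0 0 0 0 0 38" --pt "0 0 0 0 0 0 38" --pt "0 0 0 0 0 0 38" --pt "0 0 0 0 0 0 38" --pt "0 0 0 0 0 0 38" --pt "0 0 0 0 0 0 38"

```text
time: 21.88
position: [376.4, 313.2, 4.9]
ee_rot: [-1.127, -1.329, 1.328]
contact_force: [-0.8, -1.8, 5.5]
opening: 45.0
```

Call:
servo_tool --pt "0 0 3 0 0 0 38" --pt "0 0 8 0 0 0 38" --pt "0 0 12 0 0 0 38" --pt "0 0 12 0 0 0 38" --pt "0 0 12 0 0 0 38" --pt "0 0 12 0 0 0 38" --pt "0 0 12 0 0 0 38" --pt "0 0 6 0 0 0 38" --pt "0 0 0 0 0 0 38" --pt "0 0 0 0 0 0 38"

```text
time: 22.72
position: [376.2, 313.0, 81.5]
ee_rot: [-1.127, -1.329, 1.328]
contact_force: [0.4, -0.1, -1.9]
opening: 44.9
```

```bash
python3 st.py; python3 - <<'E'
from seg import *
s,im=snap("wrist","w15")
np.savez("pics/w15.npz",p=s["position"],r=s["ee_rot"])
E
```

```text
t 22.72 pos [376.2 313.   81.5] open 44.9 F [ 0.4 -0.1 -1.9] jawyaw 99.3 y [ 0.     0.001 -1.   ] z [-0.987 -0.162 -0.   ] j [ 1.1   0.21 -0.59 -0.   -0.77 -2.5 ]
```

View pics/w15.png

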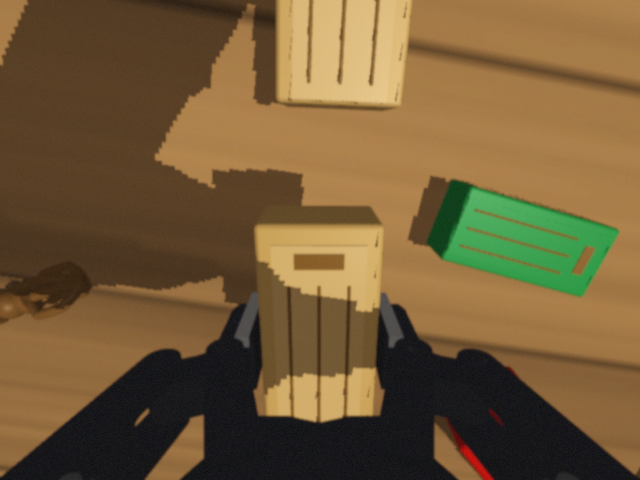

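Call:
servo_tool --pt "24.6 0.3 2 0 0 -4 38" --pt "24.6 0.3 2 0 0 -4 38" --pt "24.6 0.3 2 0 0 -4 38" --pt "24.6 0.3 2 0 0 -4 38" --pt "24.6 0.3 0 0 0 -4 38" --pt "24.6 0.3 0 0 0 -4 38" --pt "24.6 0.3 0 0 0 -4 38" --pt "24.6 0.3 0 0 0 -4 38" --pt "24.6 0.3 0 0 0 -4 38" --pt "24.6 0.3 0 0 0 -3.3 38"

```text
time: 23.6
position: [622.9, 315.4, 87.5]
ee_rot: [-1.414, -0.811, 0.815]
contact_force: [-0.1, 0.7, -0.7]
opening: 44.8
```

Call:
servo_tool --pt "0 0 -10 0 0 0 38" --pt "0 0 -12 0 0 0 38" --pt "0 0 -12 0 0 0 38" --pt "0 0 -10 0 0 0 38" --pt "0 0 -6 0 0 0 38" --pt "0 0 0 0 0 0 38" --pt "0 0 0 0 0 0 38" --pt "0 0 0 0 0 0 38" --pt "0 0 0 0 0 0 38" --pt "0 0 0 0 0 0 38"

```text
time: 24.43
position: [622.5, 316.3, 40.1]
ee_rot: [-1.412, -0.817, 0.815]
contact_force: [0.8, -0.5, -1.2]
opening: 45.0
```

```bash
python3 st.py; python3 - <<'E'
from seg import *
s,im=snap("wrist","w16")
np.savez("pics/w16.npz",p=s["position"],r=s["ee_rot"])
E
```

```text
t 24.43 pos [622.5 316.3  40.1] open 45.0 F [ 0.8 -0.5 -1.2] jawyaw 60.1 y [ 0.001  0.001 -1.   ] z [-0.867  0.499 -0.   ] j [ 0.75  0.55 -0.15  0.   -0.87 -2.84]
```

View pics/w16.png

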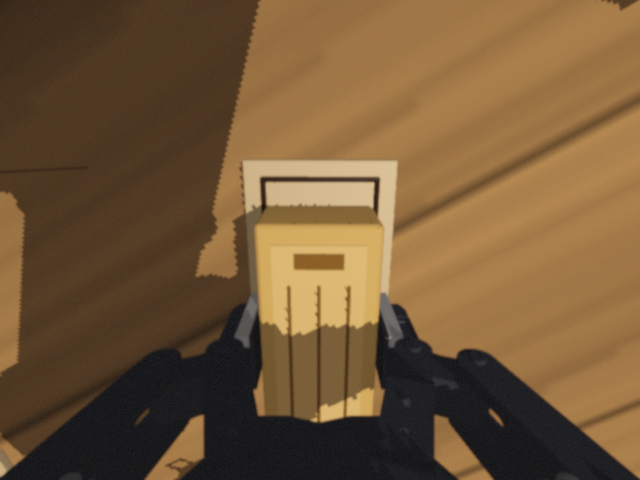

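```bash
python3 - <<'E'
from seg import *
d=np.load("pics/w16.npz");s=dict(position=d["p"],ee_rot=d["r"])
p=plane("wrist",[(320,160),(243,160),(397,160)],6,s);print(p)
print("implied pad centre",p[0,:2]+62.5*np.array([np.cos(np.radians(-30)),np.sin(np.radians(-30))]))
E
```

```text
[[568.09686753 347.60879038   6.        ]
 [548.94909965 314.38803498   6.        ]
 [587.23471277 380.84688235   6.        ]]
implied pad centre [622.22345527 316.35879038]
```

Call:
servo_tool --pt "0 0 -7 0 0 0 38" --pt "0 0 -7 0 0 0 38" --pt "0 0 -6 0 0 0 38" --pt "0 0 -4 0 0 0 38" --pt "0 0 -2 0 0 0 38" --pt "0 0 -1 0 0 0 38" --pt "0 0 0 0 0 0 38" --pt "0 0 0 0 0 0 38" --pt "0 0 0 0 0 0 38" --pt "0 0 0 0 0 0 38"

```text
time: 25.32
position: [622.4, 316.1, 12.6]
ee_rot: [-1.412, -0.817, 0.816]
contact_force: [0.1, -0.0, -1.7]
opening: 45.0
```

```bash
python3 st.py
```

```text
t 25.32 pos [622.4 316.1  12.6] open 45.0 F [ 0.1 -0.  -1.7] jawyaw 60.1 y [ 0.  0. -1.] z [-0.867  0.499 -0.   ] j [ 0.75  0.58 -0.16  0.   -0.82 -2.84]
```

The wrist view puts the pad centre at (622.2, 316.4), the same as the fixed cameras. Lower the last 2 mm.

Call:
servo_tool --pt "0 0 -0.7 0 0 0 38" --pt "0 0 -0.6 0 0 0 38" --pt "0 0 -0.5 0 0 0 38" --pt "0 0 -0.4 0 0 0 38" --pt "0 0 0 0 0 0 38" --pt "0 0 0 0 0 0 38" --pt "0 0 0 0 0 0 38" --pt "0 0 0 0 0 0 38" --pt "0 0 0 0 0 0 38" --pt "0 0 0 0 0 0 38"

```text
time: 26.15
position: [622.3, 316.0, 11.0]
ee_rot: [-1.412, -0.817, 0.816]
contact_force: [-2.7, -0.9, 5.9]
opening: 44.7
```

```bash
python3 st.py
```

```text
t 26.15 pos [622.3 316.   11. ] open 44.7 F [-2.7 -0.9  5.9] jawyaw 60.1 y [ 0.  0. -1.] z [-0.867  0.499 -0.   ] j [ 0.75  0.58 -0.17  0.   -0.82 -2.84]
```

Call:
servo_tool --pt "0 0 0 0 0 0 50" --pt "0 0 0 0 0 0 56" --pt "0 0 0 0 0 0 62" --pt "0 0 0 0 0 0 70" --pt "0 0 0 0 0 0 70" --pt "0 0 8 0 0 0 70" --pt "0 0 16 0 0 0 70" --pt "0 0 20 0 0 0 70" --pt "0 0 20 0 0 0 70" --pt "0 0 20 0 0 0 70"

```text
time: 26.98
position: [622.3, 315.9, 95.5]
ee_rot: [-1.412, -0.816, 0.816]
contact_force: [0.2, 0.5, 0.2]
opening: 69.8
```

```bash
python3 st.py; python3 - <<'E'
from seg import *
s,im=snap("wrist","w17")
E
```

```text
t 26.98 pos [622.3 315.9  95.5] open 69.8 F [0.2 0.5 0.2] jawyaw 60.1 y [ 0. -0. -1.] z [-0.867  0.499 -0.   ] j [ 0.75  0.5  -0.1   0.   -0.98 -2.84]
```

View pics/w17.png

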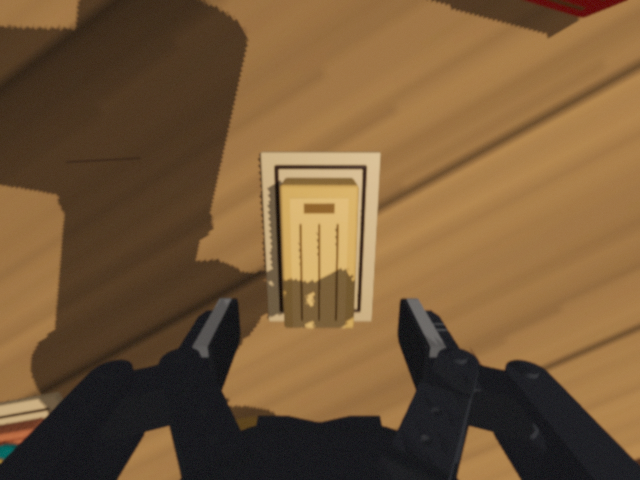

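Call:
servo_tool --pt "-9 -10.5 3 0 0 7 80" --pt "-9 -10.5 3 0 0 7 80" --pt "-9 -10.5 3 0 0 7 80" --pt "-9 -10.5 3 0 0 7 80" --pt "-9 -10.5 3 0 0 7 80" --pt "-9 -10.5 3 0 0 7 80" --pt "-9 -10.5 3 0 0 7 80" --pt "-9 -10.5 3 0 0 7 80" --pt "-9 -10.5 3 0 0 7 80" --pt "-9 -10.5 3 0 0 7 80"

```text
time: 27.87
position: [531.9, 210.5, 124.8]
ee_rot: [-0.789, -1.708, 1.706]
contact_force: [0.5, -0.2, -0.3]
opening: 79.8
```

Call:
servo_tool --pt "-9 -10.5 3 0 0 7 80" --pt "-9 -10.5 3 0 0 7 80" --pt "-9 -10.5 3 0 0 7 80" --pt "-9 -10.5 3 0 0 7 80" --pt "-9 -10.5 3 0 0 7 80" --pt "-9 -10.5 3 0 0 7 80" --pt "-9 -10.5 3 0 0 7 80" --pt "-9 -10.5 3 0 0 7 80" --pt "-9 -10.5 3 0 0 7 80" --pt "-9 -10.5 3 0 0 7 80"

```text
time: 28.7
position: [441.9, 105.5, 154.8]
ee_rot: [-0.364, 2.027, -2.027]
contact_force: [0.2, 0.2, 0.6]
opening: 79.9
```

Call:
servo_tool --pt "0 0 0 0 0 4 80" --pt "0 0 0 0 0 4 80" --pt "0 0 0 0 0 0 80" --pt "0 0 0 0 0 0 80" --pt "0 0 0 0 0 0 80" --pt "0 0 0 0 0 0 80" --pt "0 0 0 0 0 0 80" --pt "0 0 0 0 0 0 80" --pt "0 0 0 0 0 0 80" --pt "0 0 0 0 0 0 80"

```text
time: 29.53
position: [442.2, 106.0, 154.0]
ee_rot: [-0.487, 1.948, -1.948]
contact_force: [0.4, -0.0, 0.2]
opening: 79.8
```

```bash
python3 st.py; python3 - <<'E'
from seg import *
s,im=snap("wrist","w18")
np.savez("pics/w18.npz",p=s["position"],r=s["ee_rot"])
E
```

```text
t 29.53 pos [442.2 106.  154. ] open 79.8 F [ 0.4 -0.   0.2] jawyaw -152.0 y [-0. -0. -1.] z [ 0.47  -0.883  0.   ] j [ 0.67  0.06 -0.57 -0.   -0.94 -0.18]
```

View pics/w18.png

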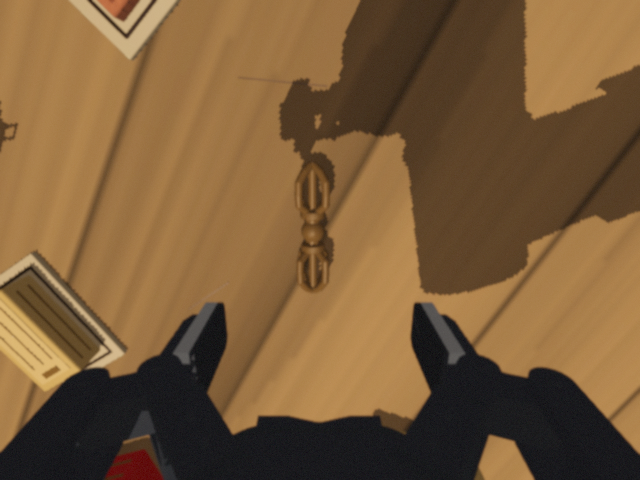

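```bash
python3 - <<'E'
from seg import *
im=cv2.imread("pics/w18.png");cv2.imwrite("pics/w18c.png",cv2.resize(im[145:305,262:362],(375,600),interpolation=cv2.INTER_CUBIC))
E
```

```text
(no output)
```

View pics/w18c.png

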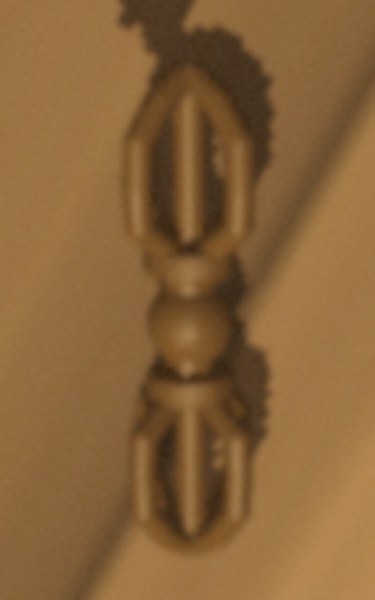

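```bash
python3 - <<'E'
from seg import *
d=np.load("pics/w18.npz");s=dict(position=d["p"],ee_rot=d["r"])
p=plane("wrist",[(312.7,233.5),(312.1,163.1),(312.7,291.7)],14,s);print(np.round(p,1),(p[1]+p[2])/2,np.linalg.norm(p[1]-p[2]))
v=p[2]-p[1];print("ang",np.degrees(np.arctan2(v[1],v[0])))
t=[(265+262/8,252+202/8),(265+90/8,252+285/8),(265+475/8,252+105/8)]
q=plane("top",t,14);print(q)
a=rays("wrist",[(312.7,233.5)],s);b=rays("top",t[:1]);print(tri([(a[0],a[1][0]),(b[0],b[1][0])]))
sc=cv2.imread("pics/dj_scene.png");print(sc.shape)
E
```

```text
[[443.1 114.1  14. ]
 [470.9  62.2  14. ]
 [417.6 162.6  14. ]] [444.24319202 112.40139028  14.        ] 113.60880649230246
ang 117.97481246638073
[[441.78203065 111.71210593  14.        ]
 [419.00364162 159.2830542   14.        ]
 [468.38131772  52.67859127  14.        ]]
(array([442.66580939, 112.23392077,  18.32566204]), [np.float64(1.1690040165379882), np.float64(1.1690040165380506)])
(400, 480, 3)
```

View pics/dj_scene.png

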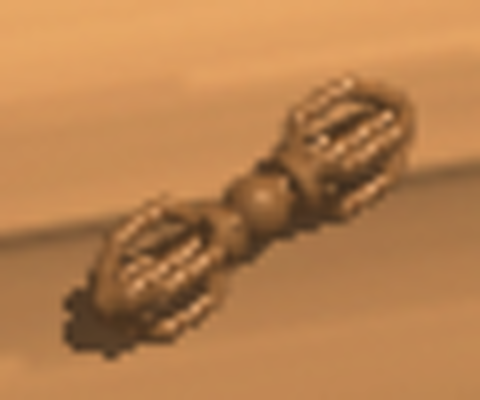

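Call:
servo_tool --pt "1.1 7.2 -15 0 0 0 60" --pt "0 0 -20 0 0 0 60" --pt "0 0 -20 0 0 0 60" --pt "0 0 -20 0 0 0 60" --pt "0 0 -20 0 0 0 60" --pt "0 0 -15 0 0 0 60" --pt "0 0 0 0 0 0 60" --pt "0 0 0 0 0 0 60" --pt "0 0 0 0 0 0 60" --pt "0 0 0 0 0 0 60"

```text
time: 30.42
position: [444.0, 113.7, 45.1]
ee_rot: [-0.485, 1.948, -1.946]
contact_force: [-0.1, 0.2, -0.0]
opening: 60.0
```

```bash
python3 st.py; python3 - <<'E'
from seg import *
s,im=snap("wrist","w19")
np.savez("pics/w19.npz",p=s["position"],r=s["ee_rot"])
E
```

```text
t 30.42 pos [444.  113.7  45.1] open 60.0 F [-0.1  0.2 -0. ] jawyaw -151.9 y [ 0.002  0.001 -1.   ] z [ 0.47  -0.882 -0.   ] j [ 0.68  0.22 -0.69  0.   -0.65 -0.19]
```

View pics/w19.png

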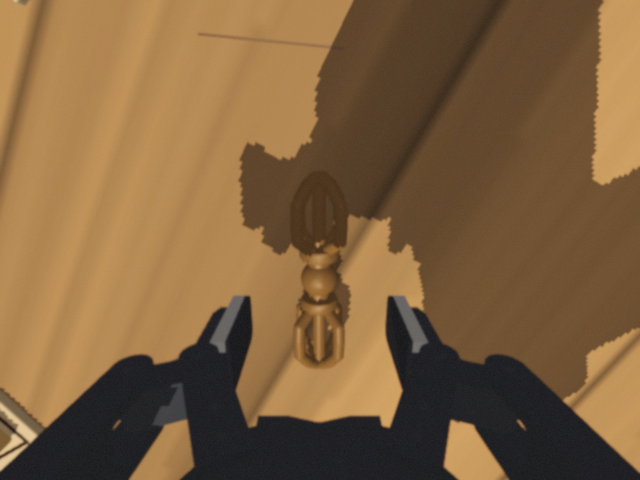

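```bash
python3 - <<'E'
from seg import *
d=np.load("pics/w19.npz");s=dict(position=d["p"],ee_rot=d["r"])
p=plane("wrist",[(319,279),(319,172),(319,367)],14,s);print(np.round(p,1),(p[1]+p[2])/2,np.linalg.norm(p[1]-p[2]),p-s["position"])
E
```

```text
[[444.  112.6  14. ]
 [471.3  61.5  14. ]
 [416.9 163.3  14. ]] [444.10319152 112.42383454  14.        ] 115.43731014485223 [[-3.29374566e-03 -1.09807861e+00 -3.11434468e+01]
 [ 2.72354365e+01 -5.21541081e+01 -3.11434468e+01]
 [-2.71019007e+01  4.96949290e+01 -3.11434468e+01]]
```

Call:
servo_tool --pt "-0.3 -0.2 -8 0 0 0 60" --pt "0 0 -10 0 0 0 60" --pt "0 0 -10 0 0 0 60" --pt "0 0 -6 0 0 0 60" --pt "0 0 -4 0 0 0 60" --pt "0 0 -2 0 0 0 60" --pt "0 0 0 0 0 0 60" --pt "0 0 0 0 0 0 60" --pt "0 0 0 0 0 0 60" --pt "0 0 0 0 0 0 60"

```text
time: 31.3
position: [443.3, 113.2, 4.4]
ee_rot: [-0.486, 1.948, -1.947]
contact_force: [-0.6, -0.3, -0.0]
opening: 60.0
```

```bash
python3 st.py; python3 - <<'E'
from seg import *
s,im=snap("wrist","w20")
E
```

```text
t 31.3 pos [443.3 113.2   4.4] open 60.0 F [-0.6 -0.3 -0. ] jawyaw -151.9 y [ 0.001  0.    -1.   ] z [ 0.47  -0.882 -0.   ] j [ 0.68  0.3  -0.73  0.   -0.54 -0.19]
```

View pics/w20.png

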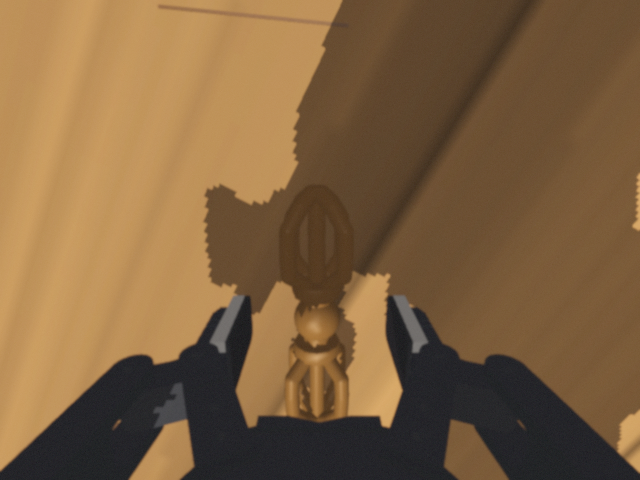

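Call:
servo_tool --pt "0.5 -0.7 0 0 0 0 45" --pt "0 0 0 0 0 0 30" --pt "0 0 0 0 0 0 14" --pt "0 0 0 0 0 0 14" --pt "0 0 0 0 0 0 14" --pt "0 0 0 0 0 0 14" --pt "0 0 0 0 0 0 14" --pt "0 0 0 0 0 0 14" --pt "0 0 0 0 0 0 14" --pt "0 0 0 0 0 0 14"

```text
time: 32.18
position: [443.9, 112.5, 4.5]
ee_rot: [-0.486, 1.947, -1.947]
contact_force: [-0.8, -0.5, 5.2]
opening: 18.8
```

Call:
servo_tool --pt "0 0 3 0 0 0 14" --pt "0 0 8 0 0 0 14" --pt "0 0 12 0 0 0 14" --pt "0 0 12 0 0 0 14" --pt "0 0 12 0 0 0 14" --pt "0 0 12 0 0 0 14" --pt "0 0 12 0 0 0 14" --pt "0 0 12 0 0 0 14" --pt "0 0 6 0 0 0 14" --pt "0 0 0 0 0 0 14"

```text
time: 33.02
position: [444.1, 112.7, 94.5]
ee_rot: [-0.484, 1.948, -1.946]
contact_force: [0.6, 0.3, -2.6]
opening: 18.5
```

```bash
python3 st.py; python3 - <<'E'
from seg import *
s,im=snap("wrist","w21")
np.savez("pics/w21.npz",p=s["position"],r=s["ee_rot"])
E
```

```text
t 33.02 pos [444.1 112.7  94.5] open 18.5 F [ 0.6  0.3 -2.6] jawyaw -151.9 y [ 0.002  0.002 -1.   ] z [ 0.47  -0.882 -0.   ] j [ 0.68  0.14 -0.64  0.   -0.79 -0.19]
```

View pics/w21.png

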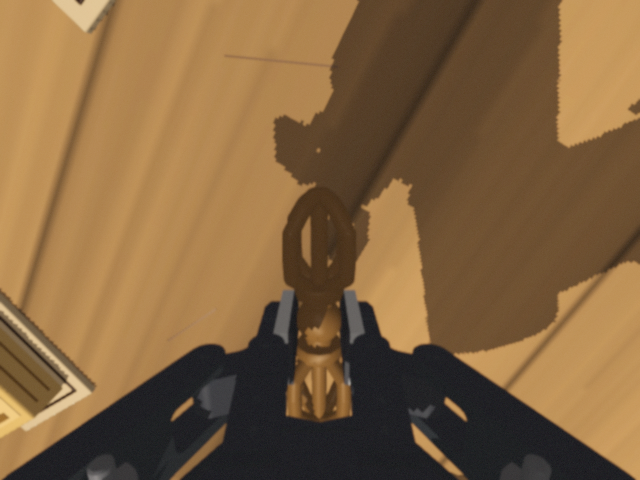

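Call:
servo_tool --pt "12.4 -30.2 1 0 0 -6 14" --pt "12.4 -30.2 1 0 0 -6 14" --pt "12.4 -30.2 1 0 0 -6 14" --pt "12.4 -30.2 1 0 0 -6 14" --pt "12.4 -30.2 1 0 0 -6 14" --pt "12.4 -30.2 0 0 0 -6 14" --pt "12.4 -30.2 0 0 0 -6 14" --pt "12.4 -30.2 0 0 0 -6 14" --pt "12.4 -30.2 0 0 0 -6 14" --pt "12.4 -30.2 0 0 0 -6 14"

```text
time: 33.9
position: [567.1, -191.3, 96.6]
ee_rot: [-0.548, -1.901, 1.902]
contact_force: [1.1, 1.1, -2.8]
opening: 18.7
```

Call:
servo_tool --pt "12.4 -30.2 0 0 0 -6 14" --pt "12.4 -30.2 0 0 0 -6 14" --pt "12.4 -30.1 0 0 0 -6 14" --pt "0 0 -10 0 0 0 14" --pt "0 0 -14 0 0 0 14" --pt "0 0 -14 0 0 0 14" --pt "0 0 -10 0 0 0 14" --pt "0 0 0 0 0 0 14" --pt "0 0 0 0 0 0 14" --pt "0 0 0 0 0 0 14"

```text
time: 34.73
position: [605.1, -280.2, 50.4]
ee_rot: [-0.793, -1.703, 1.703]
contact_force: [0.3, 0.1, -1.5]
opening: 18.4
```

```bash
python3 st.py; python3 - <<'E'
from seg import *
s,im=snap("wrist","w22")
np.savez("pics/w22.npz",p=s["position"],r=s["ee_rot"])
E
```

```text
t 34.73 pos [ 605.1 -280.2   50.4] open 18.4 F [ 0.3  0.1 -1.5] jawyaw 130.1 y [ 0. -0. -1.] z [-0.765 -0.644 -0.   ] j [-0.14  0.5  -0.21  0.   -0.86 -0.73]
```

View pics/w22.png

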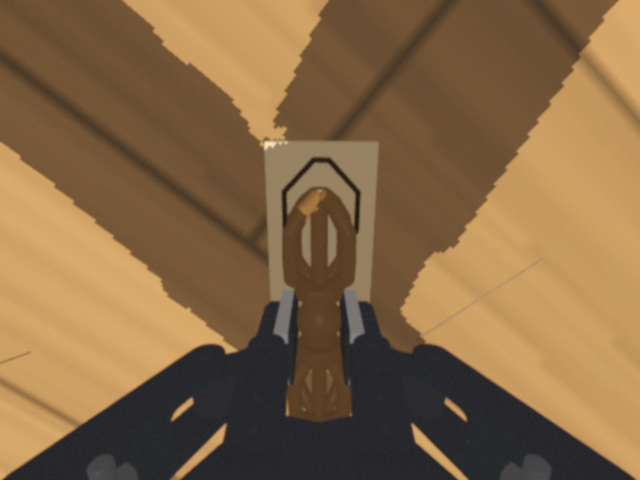

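```bash
python3 - <<'E'
from seg import *
d=np.load("pics/w22.npz");s=dict(position=d["p"],ee_rot=d["r"])
p=plane("wrist",[(321,141.5)],6,s)[0,:2];a=np.radians(40.15)
print(p+72.5*np.array([np.cos(a),np.sin(a)]))
E
```

```text
[ 604.90838    -279.75432097]
```

Call:
servo_tool --pt "0.2 0.3 -10 0 0 0 14" --pt "0 0 -10 0 0 0 14" --pt "0 0 -8 0 0 0 14" --pt "0 0 -5 0 0 0 14" --pt "0 0 -3 0 0 0 14" --pt "0 0 -1.5 0 0 0 14" --pt "0 0 0 0 0 0 14" --pt "0 0 0 0 0 0 14" --pt "0 0 0 0 0 0 14" --pt "0 0 0 0 0 0 14"

```text
time: 35.62
position: [605.2, -280.0, 13.0]
ee_rot: [-0.794, -1.703, 1.703]
contact_force: [-0.1, -0.4, -1.9]
opening: 18.8
```

```bash
python3 st.py
```

```text
t 35.62 pos [ 605.2 -280.    13. ] open 18.8 F [-0.1 -0.4 -1.9] jawyaw 130.1 y [ 0.001 -0.    -1.   ] z [-0.765 -0.644 -0.   ] j [-0.14  0.54 -0.24  0.   -0.78 -0.73]
```

Call:
servo_tool --pt "0 0 -1 0 0 0 14" --pt "0 0 -0.8 0 0 0 14" --pt "0 0 -0.6 0 0 0 14" --pt "0 0 -0.5 0 0 0 14" --pt "0 0 0 0 0 0 14" --pt "0 0 0 0 0 0 14" --pt "0 0 0 0 0 0 14" --pt "0 0 0 0 0 0 14" --pt "0 0 0 0 0 0 14" --pt "0 0 0 0 0 0 14"

```text
time: 36.45
position: [605.0, -280.0, 10.5]
ee_rot: [-0.793, -1.703, 1.703]
contact_force: [-2.4, 1.5, 4.9]
opening: 18.6
```

```bash
python3 st.py
```

```text
t 36.45 pos [ 605.  -280.    10.5] open 18.6 F [-2.4  1.5  4.9] jawyaw 130.1 y [ 0. -0. -1.] z [-0.765 -0.644 -0.   ] j [-0.14  0.55 -0.24  0.   -0.78 -0.73]
```

Contact at 10.5 mm, as expected. Open and rise, then withdraw towards the base side.

Call:
servo_tool --pt "0 0 0 0 0 0 25" --pt "0 0 0 0 0 0 32" --pt "0 0 0 0 0 0 42" --pt "0 0 0 0 0 0 50" --pt "0 0 0 0 0 0 50" --pt "0 0 8 0 0 0 50" --pt "0 0 16 0 0 0 50" --pt "0 0 25 0 0 0 50" --pt "0 0 30 0 0 0 50" --pt "0 0 25 0 0 0 50"

```text
time: 37.28
position: [605.1, -280.1, 115.9]
ee_rot: [-0.794, -1.703, 1.703]
contact_force: [0.7, -0.3, 0.4]
opening: 49.9
```

Call:
servo_tool --pt "-15 -30 5 0 0 0 50" --pt "-15 -30 5 0 0 0 50" --pt "-15 -30 5 0 0 0 50" --pt "-15 -30 5 0 0 0 50" --pt "-15 -30 5 0 0 0 50" --pt "-15 -30 5 0 0 0 50" --pt "-15 -30 5 0 0 0 50" --pt "-15 -30 5 0 0 0 50" --pt "-15 -30 5 0 0 0 50" --pt "0 0 0 0 0 0 50"

```text
time: 38.12
position: [467.0, -555.0, 160.2]
ee_rot: [-0.797, -1.699, 1.702]
contact_force: [0.4, 0.8, -0.5]
opening: 50.1
```

```bash
python3 st.py; python3 - <<'E'
from seg import *
s,im=snap("wrist","w23")
_,t=snap("top","t23");_,c=snap("scene","s23")
cv2.imwrite("pics/t23c.png",cv2.resize(t[110:310,160:520],(800,444),interpolation=cv2.INTER_CUBIC))
E
```

```text
t 38.12 pos [ 467.  -555.   160.2] open 50.1 F [ 0.4  0.8 -0.5] jawyaw 129.8 y [ 0.    -0.002 -1.   ] z [-0.768 -0.64   0.001] j [-0.6   0.48  0.04  0.   -1.13 -0.27]
```

View pics/t23c.png

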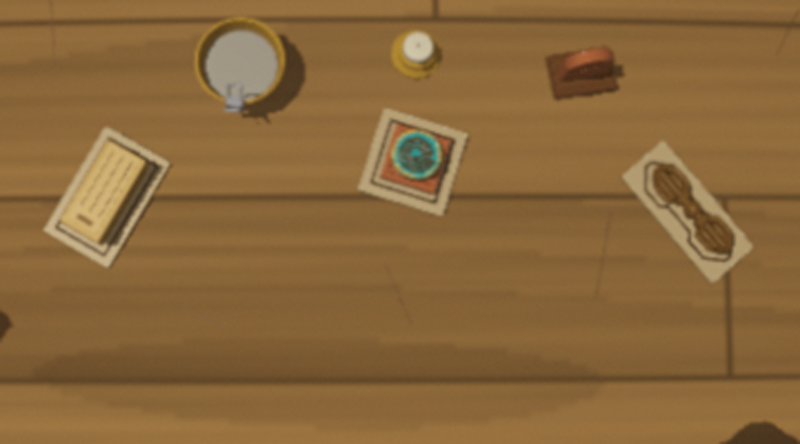

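View pics/s23.png

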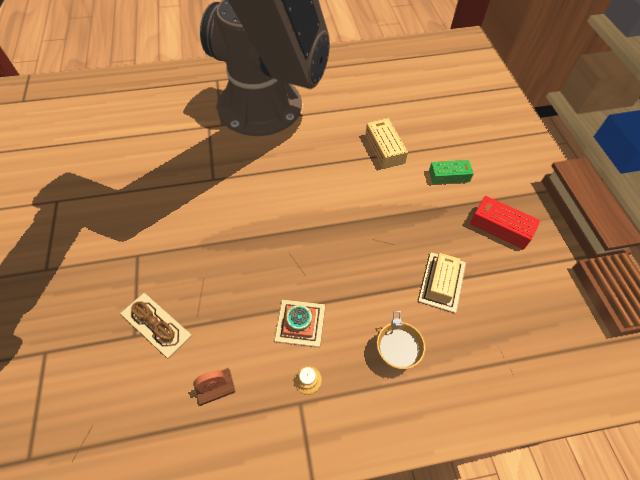

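```bash
python3 - <<'E'
from seg import *
t=cv2.imread("pics/t23.png");s=cv2.imread("pics/s23.png")
a=cv2.resize(t[165:245,430:510],(400,400),interpolation=cv2.INTER_CUBIC)
b=cv2.resize(s[285:365,115:195],(400,400),interpolation=cv2.INTER_CUBIC)
cv2.imwrite("pics/d23.png",np.hstack([a,b]))
a=cv2.resize(t[160:240,170:250],(400,400),interpolation=cv2.INTER_CUBIC)
b=cv2.resize(t[145:225,305:385],(400,400),interpolation=cv2.INTER_CUBIC)
cv2.imwrite("pics/e23.png",np.hstack([a,b]))
X=np.array([[605.2,-279.8,20],[605.2,-279.8,6]])
print(proj("top",X),(proj("top",X)-[430,165])*5,(proj("scene",X)-[115,285])*5+[400,0])
X=np.array([[622.3,316.2,38],[622.3,316.2,6]]);print((proj("top",X)-[170,160])*5)
X=np.array([[657.2,3.4,44-5],[657.2,3.4,20],[657.2,3.4,6]]);print((proj("top",X)-[305,145])*5+[400,0])
E
```

```text
[[470.59747846 203.5740431 ]
 [468.9173739  204.51408927]] [[202.98739228 192.87021549]
 [194.58686949 197.57044636]] [[588.45634199 177.72268364]
 [599.53406429 191.23545999]]
[[175.26906049 176.5429671 ]
 [187.76307503 188.42467922]]
[[607.05725361 169.72432243]
 [604.30308788 178.06103415]
 [602.32407113 184.05088322]]
```

View pics/d23.png

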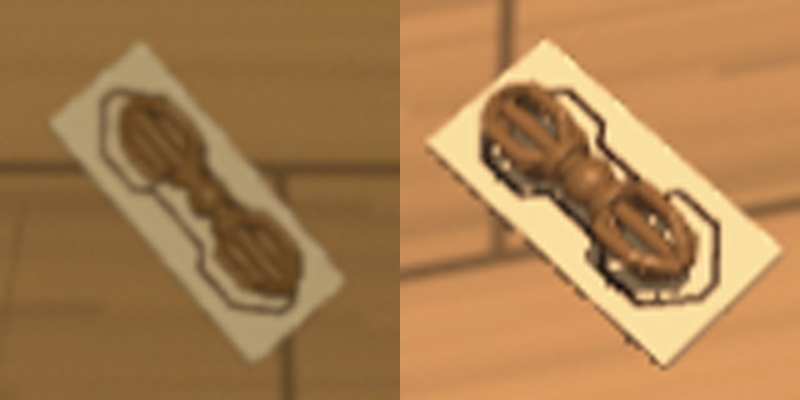

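View pics/e23.png

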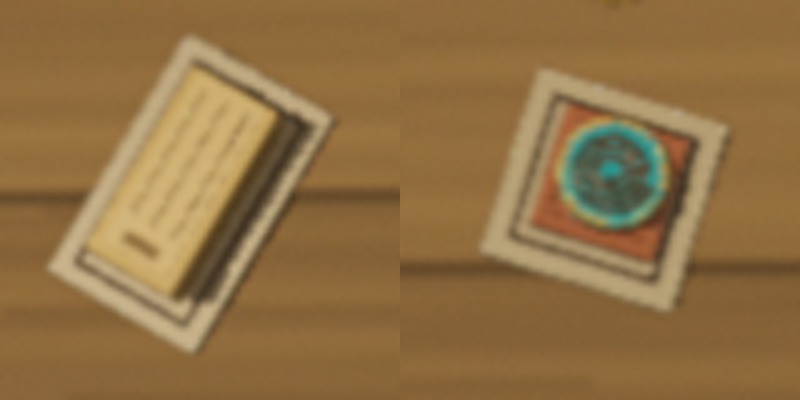

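```bash
python3 st.py; python3 -c "
from cell import robot
print(robot.close_job())"
```

```text
t 38.27 pos [ 469.4 -550.2  158.8] open 50.2 F [-0.2  0.   0.1] jawyaw 130.0 y [ 0.  0. -1.] z [-0.766 -0.642 -0.   ] j [-0.6   0.48  0.04 -0.   -1.13 -0.28]
the job is handed in; nothing more can be done
None
```

I carried out every step in the order asked and handed the job in at about 38 s. No verdict was reported.

1. **Tile:** I laid it in the square outline and let go, then pressed it with closed fingers. The force on the tool was about 14 N, and the tile's top stood 20 mm above the board.
2. **Holder:** After the press I stood it on the middle of the tile and released it.
3. **Box and dorje:** I chose the small cream box, since one look-alike is larger and the others are green and red. The box and the dorje each went down on their own pads and were released, with pad contact at the heights expected.

**Last checks:** In the last top view each thing is within about 3 mm of its pad centre, and the holder is within about 2 mm of the tile's middle; the limits are 10 to 12 mm. All are in line with their outlines by eye. The bowl, votive tablet and candle look unmoved in the scene picture, though I did not measure them. The arm is clear of everything.

**Disagreements:**
- The top view shows the box about 2.4 mm off its pad centre along y. The wrist camera had put the pad centre within 0.3 mm of where I set the box.
- My two-view heights for the pads came out 5 to 8 mm low (−2 to +1 mm instead of 6). I used 6 mm, and contact on all three pads agreed with it.
- The two-view height of the holder was also low, 12 mm against 18 to 21 mm.
- My first wrist reading of the box was about 7 mm off because the arm had not settled, so I measured it again before the grasp.

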